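Count the feeder's selector up from its stop and load the chute

ROBOT

A 6-joint arm with a two-finger parallel gripper is mounted at the origin on a cart in front of the work surface, level with it; the furniture and walls round the work are solid. World frame = base frame: x ahead of the robot, y to its left, z up, the work surface at z = 0. Lengths are in m, angles in rad, forces in N, time in s.
With the tool pointing down it reaches from about 0.35 to 0.875 m from the base axis. Payload 4.2 kg.
Tool frame: the origin (TCP) lies on the mounting face of the last link; the fingertips stand 182 mm ahead of it and the grasp point (between the pads) lies 164 mm ahead of it; z points along the fingers, y is the line along which they close (so a half turn about z gives the same grasp; the last joint's range is limited). The gripper opens to 87 mm and grips with 3 to 60 N. Pads are 19 mm wide; open, the fingers measure 117 mm over their backs; the gripper's body (75 mm by 190 mm) begins 51 mm behind the grasp point.
Start: joints at [1.486, 0.385, 0.008, 0, -1.194, -0.259], TCP at [0.211, 0.588, 0.405] pointing down, gripper open.
Joint ranges: [-3.14, 3.14], [-1.21, 2.06], [-1.07, 1.41], [-3.16, 2.05], [-2.99, -0.16], [-3.1, 3.1]. Speed limits (rad/s): [2.79, 2.79, 3.14, 3.14, 3.14, 3.14].

INTERFACE

Orientations are given as a rotation vector (axis times angle).
In Python, from cell import sensors, cams, bot, spotter gives the robot as it stands. The module is installed in compiled form; this text tells all that it offers.
- The arm moves only by the tool send_rows, never from a script. Its argument "deltas" is a list of rows, each a list of 7 numbers: the shift along the world's x, y, z as a fraction of full scale, then the turn, a rotation vector about the world's x, y, z as a fraction of full scale, then the closure, from 0 (fully open) to 1 (shut). In form: [[tx, ty, tz, ax, ay, az, fingers], ...]. A call has exactly 10 rows; each row is the pose to reach, as a shift and turn from the pose commanded when the call began; what a row does not reach only later rows make up. Full scale, the value 1, is 0.12 m for a shift and 0.5 rad for a turn. A row lasts 1/12 s, in which the tool goes at most 41.7 mm and 7.16 degrees, less where a joint would pass 70% of its speed; a pose out of reach is approached as far as the arm can. A call with a number of a shift or a turn outside -1 to 1 is refused whole. A call with a gripper value outside its range is refused whole. The fingers move at their own pace and stop on an object; the grip force is fixed at half the most. Time passes only in rows, so rows that repeat a pose let the fingers close, or fill a call up. It gives the time, the measured TCP pose, the force, the opening and the grip force at its end, in the units of the state.
- sensors.state(): the state, without advancing time (a new reading comes with each control period).
- cams.grab_frame(name): name is "side" or "top" or "wrist"; returns the picture (420x560x3 uint8, red, green, blue); there is no depth.
- cams.calibration(name): a dict with "K" (3x3 intrinsics, pixels), "dist_coeffs" ([k1, k2, p1, p2, k3] as OpenCV has them; the pictures are not rectified), "eye" and "rotation" of the camera in the world. Camera axes: x right, y up, looking along -z (the intrinsics and any distortion apply to the point x, -y, -z); pixel columns grow to the right and rows downward; lengths in m; the calibration is good to about 2 mm. A picture is of the moment at which its call begins: read the wrist's pose just before it. calibration takes no time and is no camera call; for the wrist camera it gives the pose at the moment of the call.
- bot.finish_job(): hands the job in; it is judged then, once.
Trained networks look in the newest picture that a camera, given by its name, has taken for a name from the list of things; names that differ only in an ending like _2 or _b are one class to them, and where a whole thing is asked for, a point or a joint stands for the part that bears it (a point fixed in the world has none). Each returns a list of dicts, best first, with "confidence" (0 to 1); they miss things now and then, are a little off and sometimes report something else, mostly with a low value. They report only what shows in the picture. A call takes as long as a camera call.
- spotter.silhouettes(camera, query): "mask" (420x560 bool, what is visible of it) and "box" ([left, top, right, bottom] in pixels, round what is visible of it).
The state is a dict: "clock": time; "joints": joint angles; "joint_vel": joint speeds; "tau": joint torques, N m; "position": TCP position; "ee_rot": TCP orientation; "contact_force": force on the tool from outside, world axes, zero at the start; "torque": the same for the moment, N m; "opening": finger opening in m; "finger_force": force on a finger pad.
Only numpy, scipy, OpenCV 4.12 (cv2) and the standard library are available. Lean on these libraries where they do the work, as an engineer would, in place of code of your own. Each camera call takes 0.05 s, during which the arm holds its last target. There are 200 camera calls.

TASK

Set up the small parts feeder: turn its blank black selector knob counter-clockwise until it meets its end stop, then clockwise to the third click from that stop, and let go. Then load the two black housings that stand apart from the group into the sloping chute, caps up and each with its open side towards the selector, so that both rest in line at the bottom of the chute, one against the stop plate and the other against the first. Do not disturb the calculator, the screwdriver or the tweezers.

Things in the scene. Friction and masses are not known exactly. Their poses are not given: they have to be found in the camera images.
- feeder: parts feeder fixed to the bench: aluminium base plate 190 (x) x 225 x 8 mm carrying a steel chute and, left of it (+y), a grey box 86 x 86 mm, top 50 mm above the bench, with the selector on it. Origin on the bench under the chute's middle; x along the chute seen from above, to its high end, away from the robot; y left, from chute to selector; z up.
- chute: open channel of smooth steel, slope 0.38 rad; housings slide down it. Origin mid-floor at the inner face of the stop plate closing the low end (robot side), 37 mm above the bench; x uphill along the floor (185 mm long), y left to the selector, z square to the floor. Clear width 38, walls 3 thick, 16 high, stop 28 high. Housing origins end at x = 27 (first) and 80 mm (second), long sides along x.
- selector (a joint): angle of the unmarked knob, rad: 0 at the counter-clockwise end stop (seen from above), growing clockwise to 1.75 at the other stop. Six click positions 0.35 apart, the first at the stop itself; a sprung ball snaps it into the nearest when let go. The third click from the stop is 1.05. Passing a click takes about 0.15 N m. Starts at or between the middle clicks.
- selector_grip (a point): point on the selector's vertical axis at mid-height of its grip bar, 67.5 mm above the bench. Bar 40 long, 12 thick, 22 high (56 to 78 mm above the bench), same at both ends, on a round skirt 42 across, 6 high. At reading 0 the bar's length lies along the feeder's x; at reading q it is turned q clockwise from there.
- housing_1: a loose black housing, 28 (x) x 53 (y) x 51 mm high, 46 g, standing cap up. Origin at the centre of its underside, z up. Upper half (26 to 51 mm up) is the cap, 24 x 42 mm; below, the -x side is open (wide gap between two legs), the +x side a closed wall. Grip it across x (28 mm wide at 25 to 34 mm up). Loaded, its x points along the chute's -y and its y uphill.
- housing_1_top (a point): centre of the top of housing 1's cap, 51 mm above its underside
- housing_1_open (a point): middle of housing 1's open side, 14 mm from its centre towards -x, 20 mm up
- housing_2: a loose black housing, 28 (x) x 53 (y) x 51 mm high, 46 g, standing cap up. Origin at the centre of its underside, z up. Upper half (26 to 51 mm up) is the cap, 24 x 42 mm; below, the -x side is open (wide gap between two legs), the +x side a closed wall. Grip it across x (28 mm wide at 25 to 34 mm up). Loaded, its x points along the chute's -y and its y uphill.
- housing_2_top (a point): centre of the top of housing 2's cap, 51 mm above its underside
- housing_2_open (a point): middle of housing 2's open side, 14 mm from its centre towards -x, 20 mm up
- calculator: dark desk calculator, 78 x 132 x 28 mm, lying on the bench, a bystander; origin at the centre of its underside
- screwdriver: screwdriver with a yellow handle, 186 mm long, lying on the bench, a bystander; origin under its middle
- tweezers: slim steel tweezers, 13 x 122 x 10 mm, lying on the bench, a bystander; origin under its middle

How it is judged:
By the outcome, as a careful person would: the job done as asked, in the order asked, and still so for the second after the job is handed in, with the robot touching nothing.
It also fails if it takes over 64 s, if anything falls off the work surface, if the arm or the gripper's body presses on something with over 40 N, if the wrist force passes 120 N, or if a joint passes its speed limit or range.

## Working session

There is one attempt and no reset: what is moved stays moved. The work goes in short steps, Python scripts to look and compute and a tool call to move; the robot and the scene stay as the last step left them, time stands still between calls to the robot, and variables do not carry over. Pictures are saved under pics/ and viewed, at most 10 in all, crops included, and the job is handed in when it is done.

Besides the shell and the picture viewer there is one more tool, called after "Request:" by a JSON object that holds its "fn" and its "kwargs", one argument or row to a line. send_rows: Moves the arm, as the interface text tells. Its arguments: {"type":"object","properties":{"deltas":{"type":"array","items":{"type":"array","items":{"type":"number"}}}},"required":["deltas"]}

```bash
ls; mkdir -p pics
cat > h.py <<'E'
import numpy as np, cv2
from cell import sensors, cams, bot, spotter
def grab(n, f=None):
    im=cams.grab_frame(n)
    if f: cv2.imwrite('pics/'+f, cv2.cvtColor(np.asarray(im),cv2.COLOR_RGB2BGR))
    return im
def ray(c,uv):
    K=np.array(c['K']);d=np.array(c['dist_coeffs'],float)
    p=cv2.undistortPoints(np.array(uv,float).reshape(-1,1,2),K,d).reshape(-1,2)
    v=np.c_[p[:,0],-p[:,1],-np.ones(len(p))]@np.array(c['rotation']).T
    return np.array(c['eye']),v
def onz(c,uv,z):
    e,v=ray(c,uv); t=(z-e[2])/v[:,2]; return e+v*t[:,None]
def proj(c,P):
    P=np.atleast_2d(P); q=(P-np.array(c['eye']))@np.array(c['rotation']); q=q*[1,-1,-1]
    return cv2.projectPoints(q.reshape(-1,1,3),np.zeros(3),np.zeros(3),np.array(c['K']),np.array(c['dist_coeffs'],float))[0].reshape(-1,2)
E
python3 - <<'E'
from h import *
print(sensors.state())
for n in ['side','top']:
    im=grab(n,n+'0.png'); c=cams.calibration(n); print(n,c)
    for q in ['housing_1','feeder','selector','chute','calculator','screwdriver','tweezers']:
        print(q,[(round(r['confidence'],2),[int(x) for x in r['box']]) for r in spotter.silhouettes(n,q)])
E
```

```text
pics
{'clock': 0.0, 'joints': array([ 1.48560315e+00,  3.85547973e-01,  6.61476756e-03, -5.24196735e-04,
       -1.19400160e+00, -2.58587725e-01]), 'joint_vel': array([-0.00078263,  0.00013366,  0.00137406,  0.00081945,  0.00016488,
        0.00022852]), 'tau': array([ 1.23739712e-03, -3.90663278e+01,  1.87404817e+01,  4.21972185e+00,
        1.09983326e-02, -1.94072381e-04]), 'position': array([0.21055631, 0.58823804, 0.40365629]), 'ee_rot': array([ 3.09310296e+00, -5.37281961e-01, -4.71257046e-04]), 'contact_force': array([-1.06199807, -0.43438709, -0.05935604]), 'torque': array([-0.02339554, -0.04476709, -0.03750037]), 'finger_force': 0.0, 'opening': 0.08684272532819787}
side {'K': array([[479.98492376,   0.        , 280.72850967],
       [  0.        , 479.98492376, 212.88361294],
       [  0.        ,   0.        ,   1.        ]]), 'dist_coeffs': array([0.01778117, 0.        , 0.        , 0.        , 0.        ]), 'eye': array([ 0.11189863, -0.79033582,  0.85643146]), 'rotation': array([ 0.89116301, -0.22070037, -0.48006249])}
housing_1 [(0.78, [288, 301, 313, 334]), (0.63, [350
[... 383 characters left out ...]
        ,   0.        ,   1.        ]]), 'dist_coeffs': array([-0.05401264,  0.        ,  0.        ,  0.        ,  0.        ]), 'eye': array([0.42016325, 0.07662844, 1.00598201]), 'rotation': array([ 0.14139547, -0.11497522, -1.55750956])}
housing_1 [(0.56, [401, 188, 425, 211]), (0.47, [387, 246, 408, 262])]
feeder [(0.77, [232, 199, 326, 291]), (0.21, [245, 245, 265, 261])]
selector [(0.54, [248, 243, 265, 263]), (0.2, [387, 247, 408, 256])]
chute [(0.7, [292, 197, 323, 275]), (0.34, [387, 246, 407, 257])]
calculator [(0.76, [380, 134, 425, 167])]
screwdriver [(0.96, [151, 196, 188, 235]), (0.49, [400, 189, 422, 204])]
tweezers [(0.69, [251, 247, 269, 261]), (0.18, [389, 248, 407, 257])]
```

```bash
sed -i "s/np.array(c\['rotation'\])/R(c)/g" h.py
cat >> h.py <<'E'
def R(c): 
    r=np.array(c['rotation'],float); return cv2.Rodrigues(r)[0] if r.size==3 else r
E
python3 - <<'E'
from h import *
a=cv2.imread('pics/top0.png')[110:310,140:450]; b=cv2.imread('pics/side0.png')[140:350,150:450]
a=cv2.resize(a,(775,500),interpolation=cv2.INTER_CUBIC)
cv2.imwrite('pics/topc.png',a); cv2.imwrite('pics/sidec.png',cv2.resize(b,(800,560),interpolation=cv2.INTER_CUBIC))
ct=cams.calibration('top');cs=cams.calibration('side'); cw=cams.calibration('wrist');print(cw)
print('top h',onz(ct,[[413,198],[397,253]],.051)); print('feeder corners',onz(ct,[[232,199],[326,199],[232,291],[326,291]],.03))
print('sel',onz(ct,[[256.5,253]],.075)); print('chute',onz(ct,[[307,236]],.07))
print('side h',onz(cs,[[300,310],[364,303]],.04)); print('sel',onz(cs,[[229.5,220]],.07))
print('calc',onz(ct,[[402,150]],.028),'screw',onz(ct,[[170,215]],.01),onz(cs,[[229,177],[178,204]],.01))
E
```

```text
{'K': array([[304.1926415 ,   0.        , 275.67987923],
       [  0.        , 304.1926415 , 201.30207783],
       [  0.        ,   0.        ,   1.        ]]), 'dist_coeffs': array([-0.04130276,  0.        ,  0.        ,  0.        ,  0.        ]), 'eye': array([0.28558318, 0.56199567, 0.38467963]), 'rotation': array([-0.19957821,  0.28492681, -1.89911844])}
top h [[ 0.61504926 -0.2416786   0.051     ]
 [ 0.47738559 -0.1961907   0.051     ]]
feeder corners [[ 0.61301364  0.21517936  0.03      ]
 [ 0.61484089 -0.02551492  0.03      ]
 [ 0.38124406  0.20835483  0.03      ]
 [ 0.38388771 -0.02372677  0.03      ]]
sel [[0.47312004 0.14610865 0.075     ]]
chute [[0.51549759 0.02528808 0.07      ]]
side h [[ 0.48205278 -0.19548853  0.04      ]
 [ 0.61569657 -0.24888767  0.04      ]]
sel [[0.46536416 0.13519398 0.07      ]]
calc [[ 0.74792707 -0.22657782  0.028     ]] screw [[0.57320332 0.37966946 0.01      ]] [[0.58160511 0.40610592 0.01      ]
 [0.39208243 0.35096608 0.01      ]]
```

View pics/topc.png

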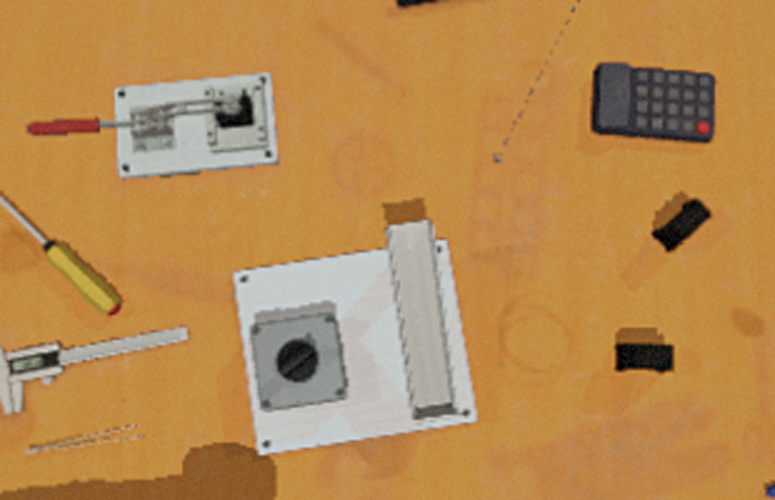

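View pics/sidec.png

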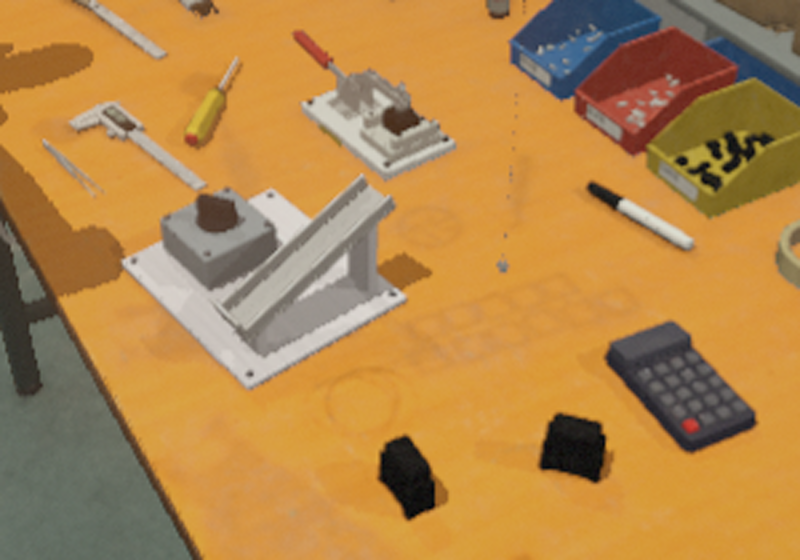

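Top crop: the feeder plate corners are at about (234,270), (447,240), (476,420), (262,453). The knob is at (297,360), with its bar running lower-left to upper-right. The two lone housings are at (682,224) and (644,357), clear of the calculator, and the screwdriver and tweezers are to the left. The side view agrees with this.

```bash
cat >> h.py <<'E'
from scipy.spatial.transform import Rotation as Ro
from scipy.optimize import least_squares
def fit_feeder():pass
E
python3 - <<'E'
from h import *
ct=cams.calibration('top')
px=np.array([[234,270],[447,240],[476,420],[262,453]])/2.5+[140,110]
P=onz(ct,px,.008); print(P.round(4)); 
d=lambda a,b:np.linalg.norm(P[a]-P[b]); print('sizes',d(0,3),d(1,2),d(0,1),d(2,3))
print('yaw',[np.arctan2(*(P[a]-P[b])[[1,0]]) for a,b in((0,3),(1,2))],[np.arctan2(*(P[a]-P[b])[[1,0]])-np.pi/2 for a,b in((0,1),(3,2))],'ctr',P.mean(0))
bar=onz(ct,np.array([[280,375],[318,343]])/2.5+[140,110],.078);print('bar',bar,np.arctan2(*(bar[1]-bar[0])[[1,0]]))
w=cams.calibration('wrist');s=sensors.state();T=Ro.from_rotvec(s['ee_rot'])
print('cam off tool',T.inv().apply(w['eye']-s['position']),'cam R in tool',(T.inv().as_matrix()@R(w)).round(3))
h=onz(ct,np.array([[653,238],[668,250],[710,210],[695,200],[616,345],[672,345],[672,371],[616,371]])/2.5+[140,110],.051);print(h.round(3))
E
```

```text
[[ 0.567   0.2126  0.008 ]
 [ 0.6005 -0.0089  0.008 ]
 [ 0.4156 -0.0373  0.008 ]
 [ 0.3803  0.1789  0.008 ]]
sizes 0.18973727102883195 0.18709735771087108 0.22399201240599134 0.21904791071189525
yaw [np.float64(0.17866918345168625), np.float64(0.15256490114798515)] [np.float64(0.14995816974935505), np.float64(0.16165611499262877)] ctr [0.49085131 0.08630276 0.008     ]
bar [[0.45625193 0.15626686 0.078     ]
 [0.48700959 0.12059686 0.078     ]] -0.8592139477382371
cam off tool [ 0.07946085 -0.00040335  0.02007961] cam R in tool [[-0.001  0.956  0.293]
 [ 1.     0.     0.001]
 [ 0.001  0.293 -0.956]]
[[ 0.596 -0.211  0.051]
 [ 0.584 -0.226  0.051]
 [ 0.626 -0.27   0.051]
 [ 0.636 -0.255  0.051]
 [ 0.489 -0.171  0.051]
 [ 0.49  -0.226  0.051]
 [ 0.464 -0.225  0.051]
 [ 0.464 -0.17   0.051]]
```

Request:
{"fn": "send_rows", "kwargs": {
  "deltas": [
    [0.05,-0.09,0,0,0,-0.1,0],
    [0.11,-0.19,0,0,0,-0.2,0],
    [0.16,-0.28,0,0,0,-0.3,0],
    [0.22,-0.37,0,0,0,-0.4,0],
    [0.27,-0.46,0,0,0,-0.5,0],
    [0.32,-0.56,0,0,0,-0.6,0],
    [0.38,-0.65,0,0,0,-0.7,0],
    [0.43,-0.74,0,0,0,-0.8,0],
    [0.49,-0.84,0,0,0,-0.9,0],
    [0.54,-0.93,0,0,0,-1,0]
  ]
}}

```text
clock: 1.63
position: [0.2758, 0.4761, 0.4049]
ee_rot: [-2.864, 1.29, 0.0]
contact_force: [-0.9, -0.0, 0.4]
opening: 0.0872
finger_force: 0.0
```

Request:
{"fn": "send_rows", "kwargs": {
  "deltas": [
    [0.05,-0.09,0,0,0,0,0],
    [0.11,-0.19,0,0,0,0,0],
    [0.16,-0.28,0,0,0,0,0],
    [0.22,-0.37,0,0,0,0,0],
    [0.27,-0.46,0,0,0,0,0],
    [0.32,-0.56,0,0,0,0,0],
    [0.38,-0.65,0,0,0,0,0],
    [0.43,-0.74,0,0,0,0,0],
    [0.49,-0.84,0,0,0,0,0],
    [0.54,-0.93,0,0,0,0,0]
  ]
}}

```text
clock: 2.47
position: [0.3409, 0.364, 0.4048]
ee_rot: [2.866, -1.287, 0.0]
contact_force: [0.4, 0.9, -0.3]
opening: 0.0872
finger_force: 0.0
```

Request:
{"fn": "send_rows", "kwargs": {
  "deltas": [
    [0.05,-0.09,0,0,0,0,0],
    [0.11,-0.19,0,0,0,0,0],
    [0.16,-0.28,0,0,0,0,0],
    [0.22,-0.37,0,0,0,0,0],
    [0.27,-0.46,0,0,0,0,0],
    [0.32,-0.56,0,0,0,0,0],
    [0.38,-0.65,0,0,0,0,0],
    [0.43,-0.74,0,0,0,0,0],
    [0.49,-0.84,0,0,0,0,0],
    [0.54,-0.93,0,0,0,0,0]
  ]
}}

```text
clock: 3.3
position: [0.4056, 0.2525, 0.4047]
ee_rot: [2.866, -1.287, 0.0]
contact_force: [-0.5, -0.1, 0.4]
opening: 0.0868
finger_force: 0.0
```

Request:
{"fn": "send_rows", "kwargs": {
  "deltas": [
    [0.05,-0.09,0,0,0,0,0],
    [0.11,-0.19,0,0,0,0,0],
    [0.16,-0.28,0,0,0,0,0],
    [0.22,-0.37,0,0,0,0,0],
    [0.27,-0.46,0,0,0,0,0],
    [0.32,-0.56,0,0,0,0,0],
    [0.38,-0.65,0,0,0,0,0],
    [0.43,-0.74,0,0,0,0,0],
    [0.54,-0.93,0,0,0,0,0],
    [0.54,-0.93,0,0,0,0,0]
  ]
}}

```text
clock: 4.13
position: [0.471, 0.1395, 0.4047]
ee_rot: [2.864, -1.29, 0.0]
contact_force: [0.2, -0.2, 0.6]
opening: 0.087
finger_force: 0.0
```

Run:
```python
from h import *
s=sensors.state();print(s['clock'],s['position'],s['ee_rot'])
c=cams.calibration('wrist');im=grab('wrist','w1.png')
import json;json.dump({k:np.array(v).tolist() for k,v in c.items()},open('w1.json','w'))
for q in ['selector','chute','feeder']:
    for r in spotter.silhouettes('wrist',q):
        m=r['mask'];v,u=np.nonzero(m);print(q,r['confidence'],r['box'],u.mean(),v.mean())
cv2.imwrite('pics/w1b.png',cv2.resize(cv2.imread('pics/w1.png'),(784,588),interpolation=cv2.INTER_CUBIC))
```

```text
4.1333 [0.4709991  0.13954512 0.40465503] [ 2.86368066e+00 -1.29001063e+00  4.90229919e-04]
selector 0.8 [253.0, 164.2, 291.3, 206.8] 271.78956834532374 185.54676258992805
selector 0.31 [183.6, 0.0, 410.5, 243.9] 291.4134116053285 119.23204206044576
selector 0.31 [198.7, 338.5, 210.8, 346.9] 203.17391304347825 340.8695652173913
chute 0.75 [226.2, 0.6, 407.3, 142.6] 316.67279816055185 64.28771368589423
feeder 0.95 [182.8, 1.2, 409.0, 242.1] 291.3344452360904 119.48672193794935
```

View pics/w1b.png

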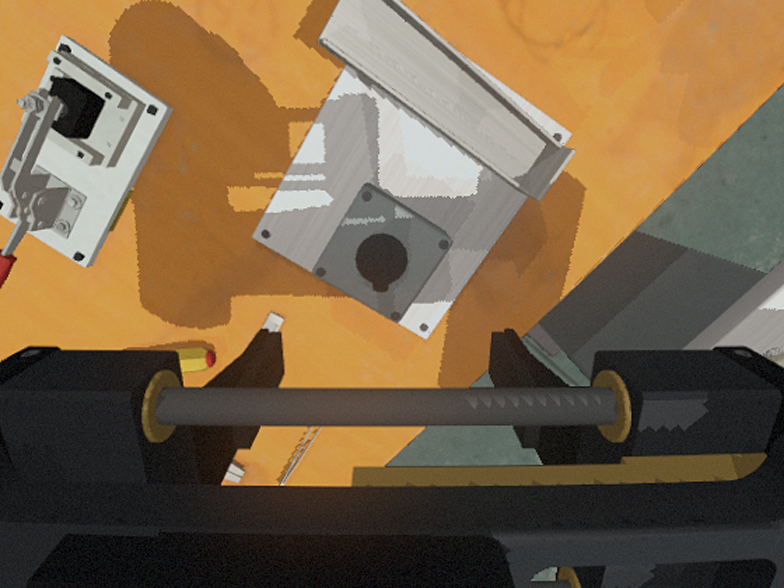

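Wrist view: the skirt disc is at about (381,258), with the bar end pointing down at (380,287), so the bar is roughly square to the closing line. The box screws are at (366,197), (446,244), (396,316), (319,272), and the plate corners at (253,238), (430,338), (575,133).

Run:
```python
from h import *
import json;c=json.load(open('w1.json'))
s=np.array
S=onz(c,s([[366,197],[446,244],[396,316],[319,272]])/1.4,.05);print('screws',S.round(4),S.mean(0))
C=onz(c,s([[253,238],[430,338],[575,133]])/1.4,.008);print('corners',C.round(4));
for a,b in((0,1),(2,1)):d=C[a]-C[b];print(np.linalg.norm(d),np.arctan2(d[1],d[0]))
print('skirt',onz(c,s([[381,258]])/1.4,.056),'maskctr',onz(c,[[271.8,185.5]],.062),'notch',onz(c,s([[380,288]])/1.4,.075))
im=cv2.imread('pics/w1.png');cr=im[155:215,240:305].astype(float)
cr=np.clip(cr*3-20,0,255).astype(np.uint8);cv2.imwrite('pics/k1.png',cv2.resize(cr,None,fx=9,fy=9,interpolation=cv2.INTER_CUBIC))
```

```text
screws [[0.5128 0.1153 0.05  ]
 [0.4405 0.101  0.05  ]
 [0.4293 0.1736 0.05  ]
 [0.5021 0.1865 0.05  ]] [0.47118805 0.14409964 0.05      ]
corners [[ 0.5641  0.2146  0.008 ]
 [ 0.3777  0.1806  0.008 ]
 [ 0.4144 -0.0383  0.008 ]]
0.1895105509736305 0.18027515744933037
0.22192544689136232 -1.404673586141737
skirt [[0.47285137 0.14301421 0.056     ]] maskctr [[0.47315622 0.1431335  0.062     ]] notch [[0.460811   0.15757689 0.075     ]]
```

View pics/k1.png

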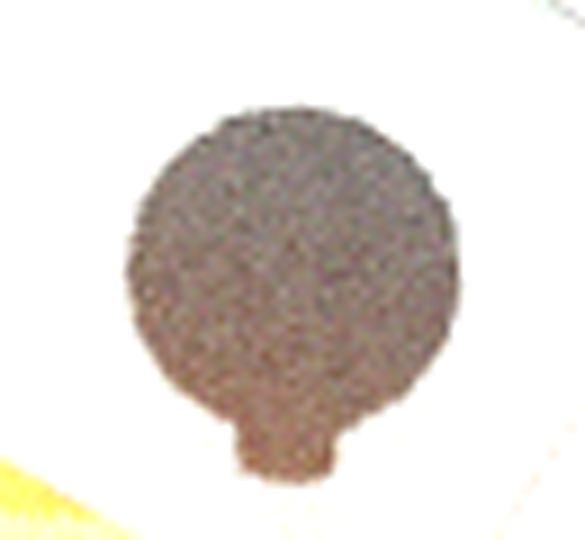

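Request:
{"fn": "send_rows", "kwargs": {
  "deltas": [
    [0.01,0.03,-0.1,0,0,-0.07,0],
    [0.01,0.03,-0.2,0,0,-0.07,0],
    [0.01,0.03,-0.3,0,0,-0.07,0.2],
    [0.01,0.03,-0.4,0,0,-0.07,0.4],
    [0.01,0.03,-0.5,0,0,-0.07,0.4],
    [0.01,0.03,-0.6,0,0,-0.07,0.4],
    [0.01,0.03,-0.7,0,0,-0.07,0.4],
    [0.01,0.03,-0.8,0,0,-0.07,0.4],
    [0.01,0.03,-0.9,0,0,-0.07,0.4],
    [0.01,0.03,-1,0,0,-0.07,0.4]
  ]
}}

```text
clock: 5.17
position: [0.4707, 0.1464, 0.2844]
ee_rot: [-2.844, 1.334, -0.0]
contact_force: [-1.0, 0.5, 0.2]
opening: 0.0534
finger_force: 0.0
```

Request:
{"fn": "send_rows", "kwargs": {
  "deltas": [
    [0,0,-0.1,0,0,0,0.4],
    [0,0,-0.2,0,0,0,0.4],
    [0,0,-0.3,0,0,0,0.4],
    [0,0,-0.36,0,0,0,0.4],
    [0,0,-0.36,0,0,0,0.6],
    [0,0,-0.36,0,0,0,1],
    [0,0,-0.36,0,0,0,1],
    [0,0,-0.36,0,0,0,1],
    [0,0,-0.36,0,0,0,1],
    [0,0,-0.36,0,0,0,1]
  ]
}}

```text
clock: 6.0
position: [0.4711, 0.1457, 0.2421]
ee_rot: [-2.842, 1.336, -0.001]
contact_force: [-1.6, -1.2, -0.9]
opening: 0.0197
finger_force: 0.0
```

Run:
```python
from h import *
print(sensors.state())
```

```text
{'clock': 6.0, 'joints': array([ 6.29886496e-01,  3.54791491e-01, -5.20975979e-01,  4.95926255e-05,
       -6.93818428e-01,  6.21046171e-02]), 'joint_vel': array([-4.43386526e-04,  4.92039208e-03, -2.12137686e-03,  5.84412767e-06,
        4.40244454e-04,  2.17065445e-04]), 'tau': array([ 2.66724121e-02, -3.17151797e+01,  1.29707819e+01,  2.90627204e+00,
        4.40667558e-02,  7.82312395e-05]), 'position': array([0.47112823, 0.14567058, 0.24210334]), 'ee_rot': array([-2.84223864e+00,  1.33593081e+00, -9.57456903e-04]), 'contact_force': array([-1.55170402, -1.15376192, -0.94132104]), 'torque': array([ 0.03474983, -0.00905593,  0.02798719]), 'finger_force': 0.0, 'opening': 0.019722691446138554}
```

Request:
{"fn": "send_rows", "kwargs": {
  "deltas": [
    [0.01,-0.02,0,0,0,0,0.7],
    [0.01,-0.02,0,0,0,0,1],
    [0.01,-0.02,0,0,0,0,1],
    [0.01,-0.02,0,0,0,0,1],
    [0.01,-0.02,0,0,0,0,1],
    [0.01,-0.02,0,0,0,0,1],
    [0.01,-0.02,0,0,0,0,1],
    [0.01,-0.02,0,0,0,0,1],
    [0.01,-0.02,0,0,0,0,1],
    [0.01,-0.02,0,0,0,0,1]
  ]
}}

```text
clock: 6.83
position: [0.4725, 0.1434, 0.2416]
ee_rot: [-2.843, 1.336, -0.001]
contact_force: [1.5, 0.7, -1.7]
opening: 0.0117
finger_force: 30.0
```

Run:
```python
from h import *
s=sensors.state();print(s['contact_force'],s['torque'],s['opening'],s['finger_force'],s['ee_rot'],s['position'])
```

```text
[ 1.53065668  0.6544774  -1.67422957] [ 0.09336576 -0.64105393 -0.06050513] 0.011719183194912051 29.995205104351044 [-2.84261493e+00  1.33586330e+00 -9.05810384e-04] [0.47247345 0.14336848 0.24162147]
```

Request:
{"fn": "send_rows", "kwargs": {
  "deltas": [
    [0,0,0,0,0,0.1,1],
    [0,0,0,0,0,0.2,1],
    [0,0,0,0,0,0.3,1],
    [0,0,0,0,0,0.4,1],
    [0,0,0,0,0,0.5,1],
    [0,0,0,0,0,0.6,1],
    [0,0,0,0,0,0.7,1],
    [0,0,0,0,0,0.8,1],
    [0,0,0,0,0,0.9,1],
    [0,0,0,0,0,1,1]
  ]
}}

```text
clock: 7.67
position: [0.4724, 0.1432, 0.2416]
ee_rot: [-3.086, 0.588, -0.001]
contact_force: [2.2, -0.4, -0.6]
opening: 0.0122
finger_force: 30.0
```

Request:
{"fn": "send_rows", "kwargs": {
  "deltas": [
    [0,0,0,0,0,0.1,1],
    [0,0,0,0,0,0.2,1],
    [0,0,0,0,0,0.3,1],
    [0,0,0,0,0,0.4,1],
    [0,0,0,0,0,0.5,1],
    [0,0,0,0,0,0.6,1],
    [0,0,0,0,0,0.7,1],
    [0,0,0,0,0,0.8,1],
    [0,0,0,0,0,0.9,1],
    [0,0,0,0,0,1,1]
  ]
}}

```text
clock: 8.5
position: [0.4724, 0.143, 0.2416]
ee_rot: [3.135, 0.195, 0.0]
contact_force: [3.7, -1.8, -0.9]
opening: 0.0115
finger_force: 30.0
```

Run:
```python
from h import *
s=sensors.state();r=s['ee_rot'];print(s['contact_force'],s['torque'],s['opening'],s['finger_force'],2*np.arctan2(r[1],r[0])%np.pi-np.pi,s['position'])
```

```text
[ 3.68774723 -1.75878486 -0.89422229] [-0.49256348 -0.75373242  0.16482697] 0.011526144730314611 30.01491218805313 -3.0171318700566685 [0.47237448 0.14301242 0.24163339]
```

Request:
{"fn": "send_rows", "kwargs": {
  "deltas": [
    [0,0,0,0,0,0.02,1],
    [0,0,0,0,0,0.05,1],
    [0,0,0,0,0,0.08,1],
    [0,0,0,0,0,0.11,1],
    [0,0,0,0,0,0.14,1],
    [0,0,0,0,0,0.17,1],
    [0,0,0,0,0,0.2,1],
    [0,0,0,0,0,0.2,1],
    [0,0,0,0,0,0.2,1],
    [0,0,0,0,0,0.2,1]
  ]
}}

```text
clock: 9.33
position: [0.4723, 0.1428, 0.2416]
ee_rot: [-3.123, -0.342, -0.0]
contact_force: [3.8, -4.0, 0.0]
opening: 0.012
finger_force: 31.1
```

Run:
```python
from h import *
s=sensors.state();r=s['ee_rot'];print(s['contact_force'],s['torque'],s['opening'],s['finger_force'],2*np.arctan2(r[1],r[0]),s['position'])
```

```text
[ 3.75732409e+00 -4.02461004e+00  9.45857554e-04] [-1.15906565 -1.20093722 -0.72254529] 0.012040088798082096 31.0806405544281 -6.065159643783992 [0.47234394 0.142843   0.24159964]
```

Request:
{"fn": "send_rows", "kwargs": {
  "deltas": [
    [0,0,0,0,0,-0.1,1],
    [0,0,0,0,0,-0.2,1],
    [0,0,0,0,0,-0.3,1],
    [0,0,0,0,0,-0.4,1],
    [0,0,0,0,0,-0.5,1],
    [0,0,0,0,0,-0.6,1],
    [0,0,0,0,0,-0.7,1],
    [0,0,0,0,0,-0.8,1],
    [0,0,0,0,0,-0.9,1],
    [0,0,0,0,0,-1,1]
  ]
}}

```text
clock: 10.17
position: [0.4723, 0.1432, 0.2416]
ee_rot: [3.111, -0.439, 0.0]
contact_force: [2.8, -2.1, -1.5]
opening: 0.0117
finger_force: 30.0
```

Request:
{"fn": "send_rows", "kwargs": {
  "deltas": [
    [0,0,0,0,0,-0.1,1],
    [0,0,0,0,0,-0.2,1],
    [0,0,0,0,0,-0.3,1],
    [0,0,0,0,0,-0.4,1],
    [0,0,0,0,0,-0.5,1],
    [0,0,0,0,0,-0.6,1],
    [0,0,0,0,0,-0.7,1],
    [0,0,0,0,0,-0.8,1],
    [0,0,0,0,0,-0.9,1],
    [0,0,0,0,0,-1,1]
  ]
}}

```text
clock: 11.0
position: [0.4724, 0.1433, 0.2416]
ee_rot: [-2.904, 1.196, -0.001]
contact_force: [3.2, -1.8, -1.1]
opening: 0.0117
finger_force: 30.0
```

Request:
{"fn": "send_rows", "kwargs": {
  "deltas": [
    [0,0,0,0,0,-0.1,1],
    [0,0,0,0,0,-0.2,1],
    [0,0,0,0,0,-0.2,1],
    [0,0,0,0,0,-0.2,1],
    [0,0,0,0,0,-0.2,1],
    [0,0,0,0,0,-0.2,1],
    [0,0,0,0,0,-0.2,1],
    [0,0,0,0,0,-0.2,1],
    [0,0,0,0,0,-0.2,1],
    [0,0,0,0,0,-0.2,1]
  ]
}}

```text
clock: 11.83
position: [0.4724, 0.1434, 0.2416]
ee_rot: [-2.843, 1.336, -0.001]
contact_force: [5.0, -1.4, -2.9]
opening: 0.0116
finger_force: 30.0
```

Run:
```python
from h import *
s=sensors.state();r=s['ee_rot'];print(s['contact_force'],s['torque'],s['opening'],s['finger_force'],2*np.arctan2(r[1],r[0]),s['position'])
```

```text
[ 4.95947888 -1.37811942 -2.89082883] [-0.21881587 -1.44371306 -0.01824502] 0.011643563842489395 29.995112121105194 5.4046857701249325 [0.47243103 0.14337921 0.24162006]
```

Request:
{"fn": "send_rows", "kwargs": {
  "deltas": [
    [0,0,0,0,0,0,0.5],
    [0,0,0,0,0,0,0.3],
    [0,0,0,0,0,0,0.3],
    [0,0,0,0,0,0,0.3],
    [0,0,0.15,0,0,0,0.3],
    [0,0,0.3,0,0,0,0.3],
    [0,0,0.5,0,0,0,0.3],
    [0,0,0.7,0,0,0,0.3],
    [0,0,0.85,0,0,0,0.3],
    [0,0,1,0,0,0,0.3]
  ]
}}

```text
clock: 12.67
position: [0.4717, 0.143, 0.3627]
ee_rot: [2.843, -1.336, -0.001]
contact_force: [0.3, 1.1, -0.2]
opening: 0.0598
finger_force: 0.0
```

Request:
{"fn": "send_rows", "kwargs": {
  "deltas": [
    [0.01,-0.1,0.03,0,0,-0.1,0.2],
    [0.01,-0.2,0.06,0,0,-0.2,0],
    [0.02,-0.3,0.1,0,0,-0.3,0],
    [0.02,-0.4,0.14,0,0,-0.4,0],
    [0.03,-0.5,0.18,0,0,-0.5,0],
    [0.03,-0.6,0.22,0,0,-0.6,0],
    [0.04,-0.7,0.26,0,0,-0.7,0],
    [0.04,-0.8,0.3,0,0,-0.8,0],
    [0.05,-0.9,0.35,0,0,-0.9,0],
    [0.05,-1,0.4,0,0,-1,0]
  ]
}}

```text
clock: 13.5
position: [0.4778, 0.0226, 0.4095]
ee_rot: [2.421, -2.001, -0.002]
contact_force: [1.3, -0.2, 0.8]
opening: 0.0871
finger_force: 0.0
```

Request:
{"fn": "send_rows", "kwargs": {
  "deltas": [
    [0,-0.1,0,0,0,-0.1,0],
    [0,-0.2,0,0,0,-0.2,0],
    [0,-0.3,0,0,0,-0.3,0],
    [0,-0.4,0,0,0,-0.38,0],
    [0,-0.5,0,0,0,-0.38,0],
    [0,-0.6,0,0,0,-0.38,0],
    [0,-0.7,0,0,0,-0.38,0],
    [0,-0.8,0,0,0,-0.38,0],
    [0,-0.9,0,0,0,-0.38,0],
    [0,-1,0,0,0,-0.38,0]
  ]
}}

```text
clock: 14.33
position: [0.4777, -0.0973, 0.4093]
ee_rot: [2.223, -2.219, -0.002]
contact_force: [0.1, 0.0, -0.9]
opening: 0.0868
finger_force: 0.0
```

Run:
```python
from h import *
s=sensors.state();r=s['ee_rot'];print(2*np.arctan2(r[1],r[0]),s['position'])
c=cams.calibration('wrist');im=grab('wrist','w2.png')
import json;json.dump({k:np.array(v).tolist() for k,v in c.items()},open('w2.json','w'))
for r in spotter.silhouettes('wrist','housing_1'): print(r['confidence'],r['box'])
t=grab('top','top2.png')
for r in spotter.silhouettes('top','housing_1'): print(r['confidence'],r['box'])
for r in spotter.silhouettes('top','selector'): print(r['confidence'],r['box'])
a=cv2.imread('pics/w2.png').astype(float); a=(255*(a/255)**.45).astype(np.uint8)
cv2.imwrite('pics/w2b.png',cv2.resize(a,(784,588),interpolation=cv2.INTER_CUBIC))
```

```text
-1.5688253694209713 [ 0.47769042 -0.09729837  0.40927376]
0.89 [115.4, 11.3, 176.2, 70.1]
0.82 [259.4, 56.6, 285.5, 107.2]
0.57 [410.5, 186.3, 424.1, 203.2]
```

View pics/w2b.png

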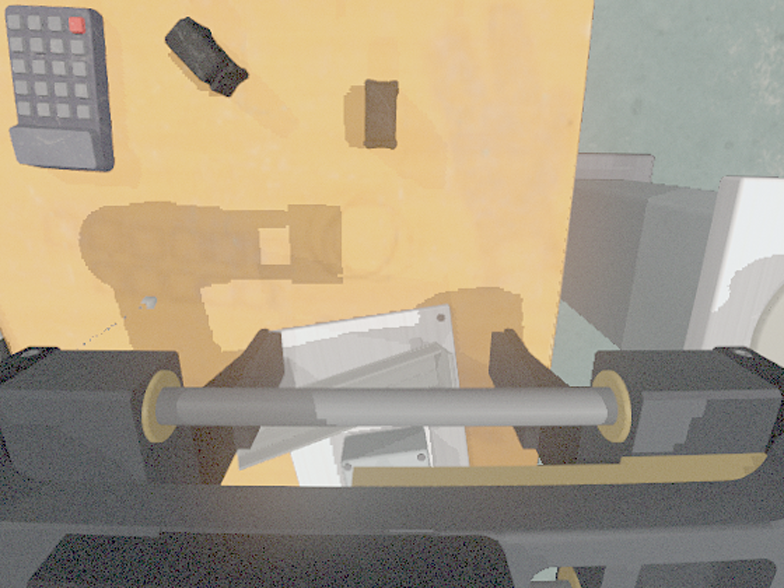

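The wrist view shows both housings cap up: A at about (381,115) and B at about (206,57). Next I need their open sides.

Run:
```python
from h import *
def g(a): return (255*np.clip(a/255*1.6,0,1)**.35).astype(np.uint8)
s=cv2.imread('pics/side0.png').astype(float); w=cv2.imread('pics/w2.png').astype(float)
def cr(a,u,v,n=35,f=8): 
    u=max(u,n);v=max(v,n); return cv2.resize(g(a[v-n:v+n,u-n:u+n]),(395,295) if 0 else (295,295),interpolation=cv2.INTER_CUBIC)
m=np.vstack([np.hstack([cr(s,300,317,24),cr(s,364,308,24)]),np.hstack([cr(w,272,82),cr(w,146,41)])])
cv2.imwrite('pics/m1.png',m)
```

```text
(no output)
```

View pics/m1.png

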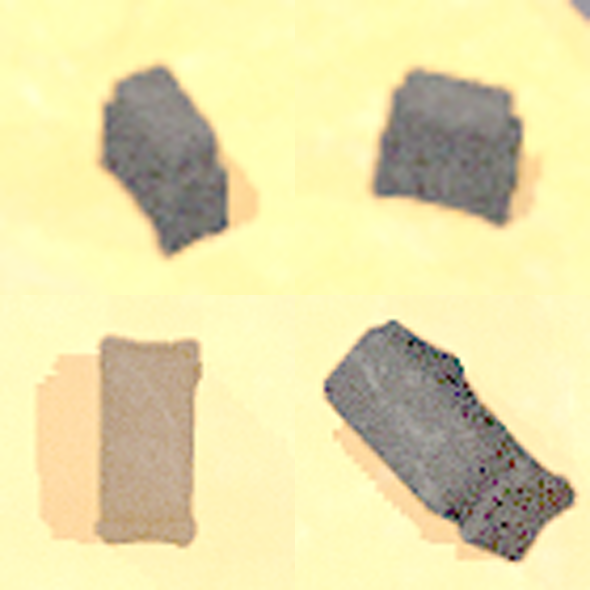

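The montage shows no bench light under the camera-facing long edge of A (its -x side) or B (its -x-y side). That suggests both are open on the far side. A ball chain hangs in the scene, so I'll locate it before moving past.

Run:
```python
from h import *
import json
def tri(obs):
    A=np.zeros((3,3));b=np.zeros(3)
    for c,uv in obs:
        e,v=ray(c,[uv]);v=v[0]/np.linalg.norm(v[0]);M=np.eye(3)-np.outer(v,v);A+=M;b+=M@e
    p=np.linalg.solve(A,b);return p,[np.linalg.norm(np.cross(p-ray(c,[uv])[0],ray(c,[uv])[1][0]/np.linalg.norm(ray(c,[uv])[1][0]))) for c,uv in obs]
ct=cams.calibration('top');cs=cams.calibration('side');w=json.load(open('w2.json'))
print(tri([(ct,(338.8,173.2)),(cs,(338.6,240.1)),(w,(148/1.4,300/1.4))]))
print('chain up', tri([(ct,(140+578/2.5,110)),(ct,(338.8,173.2))])[0])
# housings in wrist image
for n,b in(('A',(259.4,56.6,285.5,107.2)),('B',(115.4,11.3,176.2,70.1))):
    print(n,onz(w,[[ (b[0]+b[2])/2,(b[1]+b[3])/2]],.04))
print(onz(w,np.array([[366,81],[397,81],[397,148],[366,148]])/1.4,.03).round(4))
```

```text
(array([ 0.67840026, -0.05685353,  0.0517783 ]), [np.float64(0.0012808315780193941), np.float64(0.0010188798197466344), np.float64(0.00032966428380631533)])
chain up [0.42016325 0.07662844 1.00598201]
A [[ 0.47982062 -0.20448691  0.04      ]]
B [[ 0.61283585 -0.24625384  0.04      ]]
[[ 0.4919 -0.23    0.03  ]
 [ 0.4678 -0.23    0.03  ]
 [ 0.4674 -0.1799  0.03  ]
 [ 0.4924 -0.1798  0.03  ]]
```

Request:
{"fn": "send_rows", "kwargs": {
  "deltas": [
    [0.03,-0.1,-0.05,0,0.1,0,0],
    [0.07,-0.2,-0.1,0,0.2,0,0],
    [0.14,-0.3,-0.15,0,0.3,0,0],
    [0.21,-0.4,-0.2,0,0.4,0,0],
    [0.3,-0.5,-0.25,0,0.5,0,0],
    [0.4,-0.6,-0.3,0,0.6,0,0],
    [0.5,-0.7,-0.35,0,0.7,0,0],
    [0.6,-0.7,-0.4,0,0.8,0,0],
    [0.7,-0.7,-0.4,0,0.9,0,0],
    [0.8,-0.7,-0.4,0,1,0,0]
  ]
}}

```text
clock: 15.42
position: [0.5749, -0.1803, 0.3608]
ee_rot: [1.941, -1.937, -0.5]
contact_force: [-0.2, 1.0, -0.8]
opening: 0.0869
finger_force: 0.0
```

Request:
{"fn": "send_rows", "kwargs": {
  "deltas": [
    [0.1,0,-0.05,0,0.1,0,0],
    [0.2,0,-0.1,0,0.2,0,0],
    [0.3,0,-0.15,0,0.3,0,0],
    [0.4,0,-0.2,0,0.3,0,0],
    [0.5,0,-0.2,0,0.3,0,0],
    [0.6,0,-0.2,0,0.3,0,0],
    [0.7,0,-0.2,0,0.3,0,0],
    [0.8,0,-0.2,0,0.3,0,0],
    [0.9,0,-0.2,0,0.3,0,0],
    [0.9,0,-0.2,0,0.3,0,0]
  ]
}}

```text
clock: 16.25
position: [0.6838, -0.1797, 0.3363]
ee_rot: [1.851, -1.844, -0.623]
contact_force: [-0.4, 0.0, -0.7]
opening: 0.0869
finger_force: 0.0
```

Run:
```python
from h import *
s=sensors.state();print(s['position'],s['ee_rot'])
c=cams.calibration('wrist');im=grab('wrist','w3.png');print(c['eye'])
import json;json.dump({k:np.array(v).tolist() for k,v in c.items()},open('w3.json','w'))
def g(a): return (255*np.clip(a/255*1.5,0,1)**.4).astype(np.uint8)
a=cv2.imread('pics/w3.png').astype(float);out=[]
for P in([.479,-.2,.025],[.612,-.243,.025]):
    u,v=proj(c,P)[0];print(u,v);u=int(np.clip(u,50,510));v=int(np.clip(v,50,370))
    out.append(cv2.resize(g(a[v-50:v+50,u-50:u+50]),(390,390),interpolation=cv2.INTER_CUBIC))
cv2.imwrite('pics/m2.png',np.hstack(out))
for r in spotter.silhouettes('wrist','housing_1'): print(r['confidence'],r['box'])
```

```text
[ 0.68384431 -0.17965508  0.33634386] [ 1.85081928 -1.84441431 -0.62260956]
[ 0.67088217 -0.25961588  0.32024532]
253.27451628375277 161.7801621511521
125.50152765866707 128.64923406226532
0.92 [231.1, 134.5, 275.1, 181.1]
0.87 [78.0, 89.6, 148.8, 150.7]
```

View pics/m2.png

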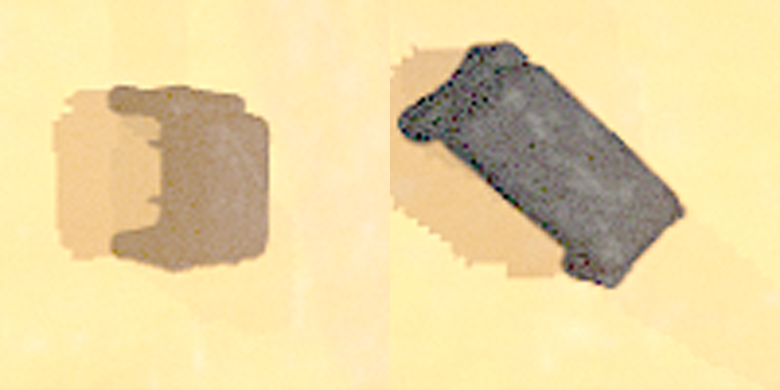

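Crop A (left): the bench shows between two legs on the image-left side, so A opens towards world +x. Crop B (right): the legs at (405,120) and (590,275) are on the lower-left side, so B opens towards +x+y. Next I fit both poses to the silhouettes.

```bash
cat > fit.py <<'E'
from h import *
import json
from scipy.optimize import minimize
def box(x0,x1,y0,y1,z0,z1): return np.array([[x,y,z] for x in(x0,x1) for y in(y0,y1) for z in(z0,z1)])*1e-3
PARTS=[box(4,14,-26.5,26.5,0,26),box(-14,14,-26.5,-17,0,30),box(-14,14,17,26.5,0,30),box(-14,14,-21,21,25,34),box(-12,12,-21,21,26,51)]
def sil(c,p,S=4):
    m=np.zeros((420*S,560*S),np.uint8);r=np.array([[np.cos(p[2]),-np.sin(p[2])],[np.sin(p[2]),np.cos(p[2])]])
    for b in PARTS:
        w=np.c_[b[:,:2]@r.T+p[:2],b[:,2]]
        q=cv2.convexHull((proj(c,w)*S+S/2).astype(np.float32)).astype(np.int32);cv2.fillPoly(m,[q],1)
    return cv2.resize(m.astype(np.float32),(560,420),interpolation=cv2.INTER_AREA)
def fit(p0,views):
    M=[]
    for c,f in views:
        im=cv2.imread(f).max(2);u,v=proj(c,[p0[0],p0[1],.025])[0].astype(int);t=np.zeros((420,560),np.float32)
        s=(slice(max(v-45,0),v+45),slice(max(u-45,0),u+45)) ;t[s]=(im[s]<75);M.append((c,t))
    def cost(p): return sum(np.abs(sil(c,p)-t).sum()/t.sum() for c,t in M)
    best=min((minimize(cost,p0,method='Nelder-Mead',options=dict(initial_simplex=np.array(p0)+np.array([[0,0,0],[d,0,.05],[0,d,-.05],[-d,-d,.1]]),xatol=1e-4,fatol=1e-4)) for d in(.004,-.008)),key=lambda r:r.fun)
    return best.x,best.fun,[t.sum() for c,t in M]
E
python3 - <<'E'
from fit import *
w2,w3=json.load(open('w2.json')),json.load(open('w3.json'));ct=cams.calibration('top')
for p in([.479,-.202,np.pi],[.611,-.243,-2.36]):
    print('w3',fit(p,[(w3,'pics/w3.png')]));print('w2w3',fit(p,[(w2,'pics/w2.png'),(w3,'pics/w3.png')]))
E
```

```text
w3 (array([ 0.48061142, -0.20695225,  3.0951402 ]), np.float64(0.736189603805542), [np.float32(973.0)])
w2w3 (array([ 0.48108581, -0.20520095,  3.05257585]), np.float64(1.2797789573669434), [np.float32(844.0), np.float32(973.0)])
w3 (array([ 0.61810111, -0.24940206, -2.38907589]), np.float64(0.19401894509792328), [np.float32(2138.0)])
w2w3 (array([ 0.61766712, -0.24961988, -2.33057499]), np.float64(0.3917384147644043), [np.float32(1617.0), np.float32(2138.0)])
```

```bash
cat > fit2.py <<'E'
from fit import *
def mfit(c,t,p0):
    t=t.astype(np.float32);cost=lambda p:np.abs(sil(c,p)-t).sum()/t.sum()
    r=min((minimize(cost,p0,method='Nelder-Mead',options=dict(initial_simplex=np.array(p0)+np.array([[0,0,0],[d,0,.05],[0,d,-.05],[-d,-d,.1]]),xatol=1e-4,fatol=1e-4)) for d in(.004,-.008)),key=lambda r:r.fun)
    return r.x.round(4),round(r.fun,3)
E
python3 - <<'E'
from fit2 import *
w3=json.load(open('w3.json'));im=cv2.imread('pics/w3.png').max(2)
for r in spotter.silhouettes('wrist','housing_1')[:2]:
    m=r['mask'];print(r['confidence'],m.sum(),np.percentile(im[m],[10,50,90]))
    p=min(([.479,-.204,np.pi],[.613,-.246,-2.36]),key=lambda p:abs(proj(w3,[p[0],p[1],.03])[0]-[np.mean(r['box'][::2]),np.mean(r['box'][1::2])]).sum())
    print(mfit(w3,m,p)); v=m&(im<0)
    b=[int(x) for x in r['box']];k=np.zeros_like(m);k[b[1]-3:b[3]+4,b[0]-3:b[2]+4]=1
    hi=np.median(im[k&~cv2.dilate(m.astype(np.uint8),np.ones((5,5))).astype(bool)]);lo=np.median(im[m]);print('thr',lo,hi,mfit(w3,k&(im<lo+.3*(hi-lo)),p))
E
```

```text
0.92 1451 [66. 72. 80.]
(array([ 0.4808, -0.206 ,  3.044 ]), np.float64(0.164))
thr 72.0 196.0 (array([ 0.4813, -0.2053,  3.0994]), np.float64(0.206))
0.87 2267 [16. 30. 44.]
(array([ 0.6187, -0.2495, -2.4014]), np.float64(0.131))
thr 30.0 203.0 (array([ 0.6191, -0.2498, -2.3787]), np.float64(0.174))
```

```bash
cat > plan.py <<'E'
from h import *
def tgt(psi,tilt=0,az=0):  # tool-down yaw psi, then tilt about horizontal axis at angle az
    T=Ro.from_rotvec(np.pi*np.array([np.cos(psi/2),np.sin(psi/2),0]))
    return Ro.from_rotvec(tilt*np.array([np.cos(az),np.sin(az),0]))*T
def delta(pos,Rt):
    s=sensors.state();d=(np.array(pos)-s['position'])/.12;r=(Rt*Ro.from_rotvec(s['ee_rot']).inv()).as_rotvec()/.5
    print('delta',d.round(3),r.round(3),'now',s['position'].round(4),'F',s['contact_force'].round(1),'open',s['opening'],s['finger_force'])
E
python3 - <<'E'
from plan import *
delta([.618,-.2497,.33],tgt(-.82))
import json
ct=cams.calibration('top');w1=json.load(open('w1.json'))
yaw=.165;c0=np.array([.4905,.0865]);r=np.array([[np.cos(yaw),np.sin(yaw)],[-np.sin(yaw),np.cos(yaw)]])
F=lambda P:((P[:,:2]-c0)@r.T*1e3).round(1)
print('sel',F(np.array([[.4724,.1433]])))
print('up',F(onz(ct,np.array([[388,225],[432,222]])/2.5+[140,110],.122)))
print('lo z65',F(onz(ct,np.array([[415,409],[455,404]])/2.5+[140,110],.065)))
print('w1 lo',F(onz(w1,np.array([[575,150],[537,199]])/1.4,.065)),'w1 up',F(onz(w1,np.array([[318,41],[345,0]])/1.4,.122)))
E
```

```text
delta [-0.534 -0.579 -0.06 ] [ 0.487 -1.24   1.442] now [ 0.682  -0.1802  0.3372] F [ 1.3  0.6 -0.1] open 0.087054358662069 0.0
sel [[-8.5 59. ]]
up [[ 96.6 -47.6]
 [ 93.  -88.3]]
lo z65 [[-73.6 -47.6]
 [-74.9 -86.2]]
w1 lo [[-83.8 -86.4]
 [-81.8 -43.5]] w1 up [[ 95.2 -42.7]
 [ 92.8 -68.2]]
```

Request:
{"fn": "send_rows", "kwargs": {
  "deltas": [
    [-0.05,-0.06,0,0.025,-0.06,0.07,0],
    [-0.1,-0.12,0,0.05,-0.12,0.14,0],
    [-0.15,-0.18,0,0.075,-0.19,0.22,0],
    [-0.2,-0.24,0,0.1,-0.25,0.29,0],
    [-0.26,-0.29,0,0.12,-0.31,0.36,0],
    [-0.32,-0.35,0,0.15,-0.37,0.43,0],
    [-0.37,-0.4,0,0.17,-0.43,0.5,0],
    [-0.43,-0.46,0,0.2,-0.5,0.58,0],
    [-0.48,-0.52,0,0.22,-0.56,0.65,0],
    [-0.53,-0.58,-0.06,0.24,-0.62,0.72,0]
  ]
}}

```text
clock: 17.23
position: [0.6178, -0.2506, 0.3324]
ee_rot: [2.399, -1.613, -0.333]
contact_force: [0.6, -0.5, 1.2]
opening: 0.087
finger_force: 0.0
```

Request:
{"fn": "send_rows", "kwargs": {
  "deltas": [
    [0,0,0,0.025,-0.06,0.07,0],
    [0,0,0,0.05,-0.12,0.14,0],
    [0,0,0,0.075,-0.19,0.22,0],
    [0,0,0,0.1,-0.25,0.29,0.1],
    [0,0,0,0.12,-0.31,0.36,0.2],
    [0,0,0,0.15,-0.37,0.43,0.25],
    [0,0,0,0.17,-0.43,0.5,0.25],
    [0,0,0,0.2,-0.5,0.58,0.25],
    [0,0,0,0.22,-0.56,0.65,0.25],
    [0,0,0,0.24,-0.62,0.72,0.25]
  ]
}}

```text
clock: 18.07
position: [0.6177, -0.2501, 0.3309]
ee_rot: [2.881, -1.254, 0.005]
contact_force: [-0.4, 0.4, -0.2]
opening: 0.0659
finger_force: 0.0
```

Run:
```python
from plan import *
from fit2 import *
c=cams.calibration('wrist');grab('wrist','w4.png')
for r in spotter.silhouettes('wrist','housing_1')[:3]:
    print(r['confidence'],r['box']);print(mfit(c,r['mask'],[.618,-.2497,-2.39]))
delta([.618,-.2497,.201],tgt(-.82))
```

```text
0.75 [263.5, 165.6, 292.3, 219.3]
(array([ 0.618 , -0.2497, -2.3609]), np.float64(0.237))
delta [ 0.003  0.005 -1.085] [0.004 0.005 0.006] now [ 0.6177 -0.2503  0.3312] F [-0.3  1.3 -0.5] open 0.06523342208611531 0.0
```

Request:
{"fn": "send_rows", "kwargs": {
  "deltas": [
    [0,0,-0.12,0,0,0,0.25],
    [0,0,-0.24,0,0,0,0.25],
    [0,0,-0.36,0,0,0,0.25],
    [0,0,-0.48,0,0,0,0.25],
    [0,0,-0.6,0,0,0,0.25],
    [0,0,-0.7,0,0,0,0.25],
    [0,0,-0.8,0,0,0,0.25],
    [0,0,-0.88,0,0,0,0.25],
    [0,0,-0.95,0,0,0,0.25],
    [0,0,-1,0,0,0,0.25]
  ]
}}

```text
clock: 19.0
position: [0.6185, -0.2503, 0.2094]
ee_rot: [2.878, -1.256, 0.002]
contact_force: [-0.5, -0.1, 0.7]
opening: 0.0654
finger_force: 0.0
```

Request:
{"fn": "send_rows", "kwargs": {
  "deltas": [
    [0,0,-0.05,0,0,0,0.3],
    [0,0,-0.08,0,0,0,0.4],
    [0,0,-0.08,0,0,0,0.5],
    [0,0,-0.08,0,0,0,0.6],
    [0,0,-0.08,0,0,0,0.7],
    [0,0,-0.08,0,0,0,0.8],
    [0,0,-0.08,0,0,0,0.8],
    [0,0,-0.08,0,0,0,0.8],
    [0,0,-0.08,0,0,0,0.8],
    [0,0,-0.08,0,0,0,0.8]
  ]
}}

```text
clock: 19.83
position: [0.6187, -0.2504, 0.2012]
ee_rot: [2.879, -1.255, 0.005]
contact_force: [-0.3, -0.3, 2.1]
opening: 0.0258
finger_force: 30.0
```

Run:
```python
from plan import *
s=sensors.state();print(s['joints'].round(2))
# chute frame
yaw=.165;O=np.array([.4314,.0092,.037]);C=Ro.from_euler('z',yaw)*Ro.from_euler('y',-.38)
def place(x,h): # grasp point at chute x, height h along normal
    Rt=Ro.from_matrix(C.as_matrix()@np.array([[0,0,0],[0,0,0],[0,0,0.]])) if 0 else None
    g=O+C.apply([x,0,h]); n=C.apply([0,0,1]); return g,g+.164*n
for x,h in((40,80),(40,38),(80,80)):print(place(x/1e3,h/1e3))
print('uphill',C.apply([1,0,0]),'y',C.apply([0,1,0]))
```

```text
[-0.14  0.64 -0.11  0.   -0.82  0.89]
(array([0.43877145, 0.01042745, 0.12612999]), array([0.37876668, 0.00043582, 0.27843099]))
(array([0.45413853, 0.01298628, 0.08712607]), array([0.39413376, 0.00299465, 0.23942708]))
(array([0.47541353, 0.01652886, 0.14096681]), array([0.41540875, 0.00653724, 0.29326781]))
uphill [0.91605184 0.15253533 0.37092047] y [-1.64252331e-01  9.86418355e-01  3.46944695e-18]
```

Request:
{"fn": "send_rows", "kwargs": {
  "deltas": [
    [0,0,0.1,0,0,0,0.8],
    [-0.05,0,0.2,0,0,0,0.8],
    [-0.15,0,0.3,0,0,0.1,0.8],
    [-0.25,0,0.4,0,0,0.2,0.8],
    [-0.4,0,0.5,0,0,0.3,0.8],
    [-0.55,0,0.6,0,0,0.4,0.8],
    [-0.7,0,0.7,0,0,0.55,0.8],
    [-0.8,0.05,0.8,0,0,0.7,0.8],
    [-0.9,0.1,0.9,0,0,0.85,0.8],
    [-1,0.2,1,0,0,1,0.8]
  ]
}}

```text
clock: 20.67
position: [0.4974, -0.2267, 0.3226]
ee_rot: [3.101, -0.501, 0.007]
contact_force: [0.5, -0.1, -0.1]
opening: 0.026
finger_force: 30.0
```

Request:
{"fn": "send_rows", "kwargs": {
  "deltas": [
    [-0.1,0.1,0.05,0,0,0.1,0.8],
    [-0.2,0.2,0.1,0,0,0.2,0.8],
    [-0.25,0.3,0.15,0,0,0.3,0.8],
    [-0.3,0.4,0.2,0,0,0.4,0.8],
    [-0.35,0.5,0.2,0,0,0.5,0.8],
    [-0.4,0.6,0.2,0,0,0.6,0.8],
    [-0.45,0.7,0.2,0,0,0.7,0.8],
    [-0.5,0.8,0.2,0,0,0.8,0.8],
    [-0.5,0.9,0.2,0,0,0.9,0.8],
    [-0.5,1,0.2,0,0,0.97,0.8]
  ]
}}

```text
clock: 21.5
position: [0.4376, -0.106, 0.3461]
ee_rot: [-3.131, -0.258, -0.007]
contact_force: [0.2, 0.5, -0.6]
opening: 0.0256
finger_force: 30.0
```

```bash
cat >> plan.py <<'E'
yaw=.165;O=np.array([.4314,.0092,.037]);C=Ro.from_euler('z',yaw)*Ro.from_euler('y',-.38)
RT=C*Ro.from_rotvec([np.pi,0,0])
def at(x,y,h): return O+C.apply(np.array([x,y,h])/1e3)+.164*C.apply([0,0,1])
E
python3 - <<'E'
from plan import *
import json
delta(at(85,0,95),RT);print(sensors.state()['joints'].round(2))
c=cams.calibration('wrist');grab('wrist','w5.png');json.dump({k:np.array(v).tolist() for k,v in c.items()},open('w5.json','w'))
cv2.imwrite('pics/w5b.png',cv2.resize(cv2.imread('pics/w5.png'),(784,588),interpolation=cv2.INTER_CUBIC))
E
```

```text
delta [-0.193  0.936 -0.308] [ 0.123 -0.74   0.001] now [ 0.4376 -0.106   0.3461] F [ 0.2  0.5 -0.6] open 0.025582965535173433 29.98908855021
[ 0.13  0.14 -0.49 -0.   -0.93  1.61]
```

View pics/w5b.png

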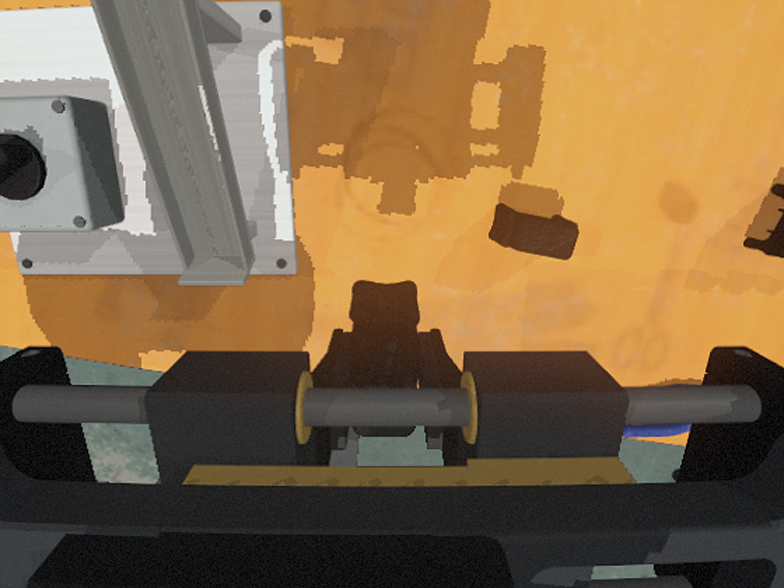

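Wrist view: the housing is held upright. The chute's stop-plate top edge runs (178,281)–(248,284), the plate's near edge (20,272)–(297,273) is level in the image, and the plate screws are at (27,263), (281,263), (265,15). More black housings (the group) show at the far right.

Run:
```python
from plan import *
import json
c=json.load(open('w5.json'))
P=onz(c,np.array([[20,272],[297,273],[283,0],[27,263],[281,263],[265,15]])/1.4,.008)
an=lambda a,b:np.arctan2(*(P[b]-P[a])[[1,0]])
print(P.round(4),'yaw edge',an(1,0)-np.pi/2,'side',an(1,2),'screws',an(4,3)-np.pi/2,an(4,5))
S=onz(c,np.array([[178,283],[248,285]])/1.4,.063);print('stop outer',S)
print('in chute frame mm',[(C.inv().apply(s-O)*1e3).round(1) for s in S])
for x in(0,100):
  for y in(-22,22): print(x,y,(proj(c,O+C.apply([x/1e3,y/1e3,.016]))[0]*1.4).round(0))
for y in(-22,22): print('stop',y,(proj(c,O+C.apply([-.003,y/1e3,.028]))[0]*1.4).round(0))
```

```text
[[ 0.382   0.1832  0.008 ]
 [ 0.4175 -0.0381  0.008 ]
 [ 0.6031 -0.0083  0.008 ]
 [ 0.3906  0.1767  0.008 ]
 [ 0.4235 -0.025   0.008 ]
 [ 0.5923  0.0026  0.008 ]] yaw edge 0.15913674336340922 side 0.1589586467340659 screws 0.1616721505176486 0.1623357663220594
stop outer [[ 0.41512412  0.0290626   0.063     ]
 [ 0.42130814 -0.01663994  0.063     ]]
in chute frame mm [array([-2.2, 22.3, 28.9]), array([ -3.5, -23.8,  29.4])]
0 -22 [249. 268.]
0 22 [185. 268.]
100 -22 [212. 116.]
100 22 [131. 118.]
stop -22 [246. 283.]
stop 22 [179. 283.]
```

Request:
{"fn": "send_rows", "kwargs": {
  "deltas": [
    [-0.02,0.1,-0.02,0.01,-0.07,0,0.8],
    [-0.04,0.2,-0.05,0.02,-0.15,0,0.8],
    [-0.06,0.3,-0.08,0.04,-0.22,0,0.8],
    [-0.08,0.4,-0.11,0.05,-0.3,0,0.8],
    [-0.1,0.5,-0.15,0.06,-0.37,0,0.8],
    [-0.12,0.6,-0.18,0.07,-0.44,0,0.8],
    [-0.14,0.7,-0.22,0.09,-0.52,0,0.8],
    [-0.16,0.8,-0.25,0.1,-0.6,0,0.8],
    [-0.18,0.9,-0.28,0.11,-0.67,0,0.8],
    [-0.19,0.93,-0.31,0.12,-0.74,-0.005,0.8]
  ]
}}

```text
clock: 22.38
position: [0.4156, 0.0062, 0.3086]
ee_rot: [-3.044, -0.245, -0.588]
contact_force: [-0.2, -0.4, -0.3]
opening: 0.026
finger_force: 30.0
```

```bash
sed -i 's/yaw=.165;O=np.array(\[.4314,.0092/yaw=.162;O=np.array([.4314,.0087/' plan.py
python3 - <<'E'
from plan import *
delta(at(85,0,95),RT);delta(at(85,0,39),RT);print(sensors.state()['joints'].round(2))
E
```

```text
delta [-0.009 -0.002  0.003] [-0.002  0.003  0.002] now [0.4156 0.0062 0.3086] F [-0.2 -0.4 -0.3] open 0.026047272839739875 29.986578533425927
delta [ 0.162  0.026 -0.43 ] [-0.002  0.003  0.002] now [0.4156 0.0062 0.3086] F [-0.2 -0.4 -0.3] open 0.026047272839739875 29.986578533425927
[ 0.42  0.07 -0.84  0.31 -0.31  1.03]
```

Request:
{"fn": "send_rows", "kwargs": {
  "deltas": [
    [0.01,0,-0.05,0,0,0,0.8],
    [0.03,0,-0.1,0,0,0,0.8],
    [0.05,0.01,-0.15,0,0,0,0.8],
    [0.07,0.01,-0.2,0,0,0,0.8],
    [0.09,0.01,-0.25,0,0,0,0.8],
    [0.11,0.02,-0.3,0,0,0,0.8],
    [0.13,0.02,-0.34,0,0,0,0.8],
    [0.14,0.02,-0.38,0,0,0,0.8],
    [0.15,0.02,-0.4,0,0,0,0.8],
    [0.15,0.02,-0.41,0,0,0,0.8]
  ]
}}

```text
clock: 23.22
position: [0.4381, 0.0054, 0.2652]
ee_rot: [-3.045, -0.244, -0.567]
contact_force: [0.6, -0.4, 0.1]
opening: 0.0258
finger_force: 30.0
```

Run:
```python
from plan import *
delta(at(85,0,38),RT);s=sensors.state();print((C.inv().apply(s['position']-O)*1e3-[0,0,164]).round(1),s['torque'])
c=cams.calibration('wrist');im=grab('wrist','w6.png')
cv2.imwrite('pics/w6b.png',cv2.resize(im[100:380,150:400][:,:,::-1],(500,560),interpolation=cv2.INTER_CUBIC))
```

```text
delta [-0.023  0.033 -0.076] [-0.008 -0.025  0.001] now [0.4381 0.0054 0.2652] F [ 0.6 -0.4  0.1] open 0.02576482980543454 29.990047300234437
[90.3 -4.4 45.7] [-0.19177674  0.70905016 -0.02528441]
```

View pics/w6b.png

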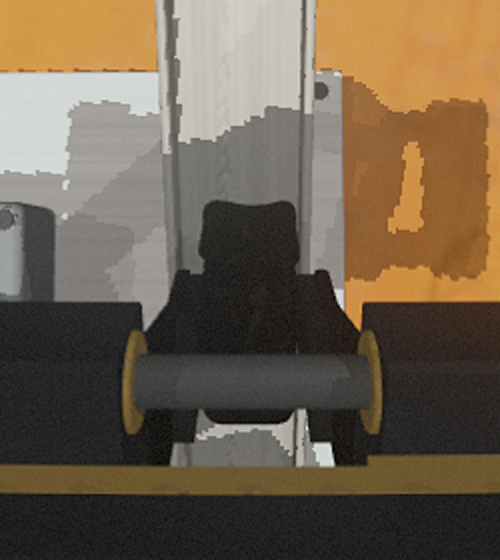

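The housing sits between the chute walls but about 4 mm to the right of centre. The arm fell short of the commanded pose, so I'll check the joints.

Run:
```python
from plan import *
s=sensors.state();print(s['joints'].round(3));
for x in(115,130): delta(at(x,0,46),RT)
```

```text
[ 0.369  0.18  -0.883  0.445 -0.161  0.935]
delta [0.184 0.066 0.079] [-0.007 -0.025  0.001] now [0.4378 0.0054 0.2652] F [ 1.2  0.3 -0.6] open 0.025781722207047136 29.989737533032894
delta [0.299 0.085 0.125] [-0.007 -0.025  0.001] now [0.4378 0.0054 0.2652] F [ 1.2  0.3 -0.6] open 0.025781722207047136 29.989737533032894
```

Request:
{"fn": "send_rows", "kwargs": {
  "deltas": [
    [0.02,0.01,0.01,0,0,0,0.8],
    [0.04,0.02,0.02,0,-0.01,0,0.8],
    [0.06,0.02,0.03,0,-0.01,0,0.8],
    [0.08,0.03,0.04,0,-0.01,0,0.8],
    [0.1,0.03,0.05,0,-0.01,0,0.8],
    [0.12,0.04,0.06,0,-0.01,0,0.8],
    [0.14,0.04,0.06,0,-0.01,0,0.8],
    [0.16,0.04,0.07,0,-0.01,0,0.8],
    [0.18,0.05,0.08,0,-0.01,0,0.8],
    [0.21,0.05,0.09,0,-0.01,0,0.8]
  ]
}}

```text
clock: 24.1
position: [0.4625, 0.0114, 0.276]
ee_rot: [-3.044, -0.246, -0.573]
contact_force: [0.2, 0.0, -0.9]
opening: 0.0259
finger_force: 30.0
```

Run:
```python
from plan import *
s=sensors.state();print(s['joints'].round(3),(C.inv().apply(s['position']-O)*1e3-[0,0,164]).round(1))
for x in(115,130): delta(at(x,0,39),RT)
```

```text
[ 0.379  0.201 -0.781  0.324 -0.236  1.05 ] [117.6  -2.3  46.4]
delta [-0.     0.02  -0.065] [-0.006 -0.016 -0.   ] now [0.4625 0.0114 0.276 ] F [ 0.2  0.  -0.9] open 0.025913237064990432 29.990521129220724
delta [ 0.114  0.038 -0.019] [-0.006 -0.016 -0.   ] now [0.4625 0.0114 0.276 ] F [ 0.2  0.  -0.9] open 0.025913237064990432 29.990521129220724
```

Request:
{"fn": "send_rows", "kwargs": {
  "deltas": [
    [0.02,0.02,0,0,-0.01,0,0.8],
    [0.04,0.03,-0.01,0,-0.01,0,0.8],
    [0.05,0.03,-0.02,0,-0.01,0,0.8],
    [0.05,0.03,-0.03,0,-0.01,0,0.8],
    [0.05,0.03,-0.04,0,-0.01,0,0.8],
    [0.05,0.03,-0.05,0,-0.01,0,0.8],
    [0.05,0.03,-0.05,0,-0.01,0,0.8],
    [0.05,0.03,-0.05,0,-0.01,0,0.8],
    [0.05,0.03,-0.05,0,-0.01,0,0.8],
    [0.05,0.03,-0.05,0,-0.01,0,0.8]
  ]
}}

```text
clock: 24.93
position: [0.4684, 0.015, 0.2701]
ee_rot: [-3.043, -0.246, -0.581]
contact_force: [0.4, 0.1, -0.7]
opening: 0.0258
finger_force: 30.0
```

Run:
```python
from plan import *
s=sensors.state();print(s['joints'].round(3),(C.inv().apply(s['position']-O)*1e3-[0,0,164]).round(1),s['torque'])
delta(at(120,0,38),RT)
```

```text
[ 0.375  0.219 -0.795  0.384 -0.2    0.995] [121.3   0.2  38.5] [-0.18243056  0.74181366  0.03179277]
delta [-0.008 -0.003 -0.008] [-0.007 -0.005  0.   ] now [0.4684 0.015  0.2701] F [ 0.4  0.1 -0.7] open 0.02583498103389693 29.989782543852925
```

Request:
{"fn": "send_rows", "kwargs": {
  "deltas": [
    [0,0,0,0,0,0,0.6],
    [0,0,0,0,0,0,0.45],
    [0,0,0,0,0,0,0.3],
    [0,0,0,0,0,0,0.3],
    [0,0,0,0,0,0,0.3],
    [-0.03,0,0.08,0,0,0,0.3],
    [-0.06,-0.01,0.16,0,0,0,0.3],
    [-0.1,-0.02,0.25,0,0,0,0.3],
    [-0.14,-0.02,0.35,0,0,0,0.3],
    [-0.18,-0.03,0.46,0,0,0,0.3]
  ]
}}

```text
clock: 25.77
position: [0.4465, 0.0114, 0.3254]
ee_rot: [-3.043, -0.246, -0.58]
contact_force: [0.6, -0.3, -0.0]
opening: 0.0606
finger_force: 0.0
```

Run:
```python
from plan import *
s=sensors.state();print(s['joints'].round(3),s['contact_force'])
ct=cams.calibration('top');cs=cams.calibration('side')
w=cams.calibration('wrist');a=grab('wrist','w7.png');b=grab('side','s7.png');ims=[]
for c,im,n in((w,a,55),(cs,b,30)):
    u,v=proj(c,O+C.apply([.06,0,.02]))[0];print(u,v);u=int(np.clip(u,n,559-n));v=int(np.clip(v,n,419-n))
    ims.append(cv2.resize(np.ascontiguousarray(im[v-n:v+n,u-n:u+n][:,:,::-1]),(390,390),interpolation=cv2.INTER_CUBIC))
cv2.imwrite('pics/m7.png',np.hstack(ims))
for n in('side','wrist'):
  for r in spotter.silhouettes(n,'housing_1'): print(n,r['confidence'],r['box'])
for x in(27,80): print((proj(cs,O+C.apply([x/1e3,0,.03]))[0]).round(0),(proj(w,O+C.apply([x/1e3,0,.03]))[0]).round(0))
d=tgt(-1.6+np.pi/2*0);delta([.481,-.2055,.34],tgt(-1.59))
```

```text
[ 0.408  0.096 -0.716  0.223 -0.4    1.134] [ 0.55462369 -0.33007039 -0.02501075]
278.39613066731897 283.744484635664
254.4598976510291 242.02117289262156
side 0.68 [231.2, 238.6, 254.8, 264.9]
side 0.66 [290.8, 299.8, 314.1, 336.7]
wrist 0.68 [264.2, 304.3, 297.1, 331.4]
[243. 249.] [278. 324.]
[259. 234.] [278. 269.]
delta [ 0.285 -1.807  0.123] [ 0.558  0.657 -3.456] now [0.4468 0.0114 0.3252] F [ 0.3 -0.3 -0. ] open 0.060648877088690246 0.0
```

View pics/m7.png

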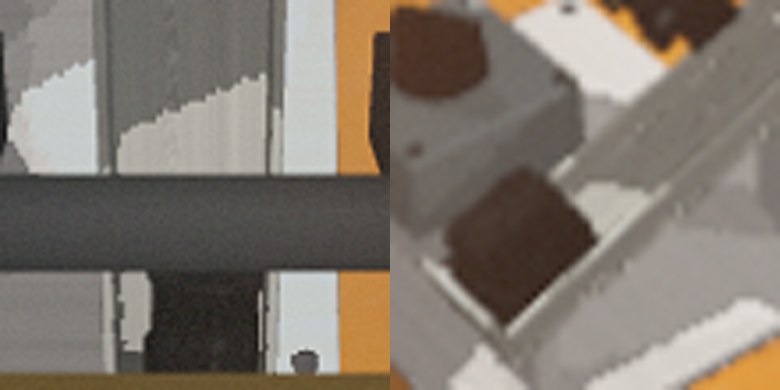

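The housing slid down and sits square against the stop with its cap up. Now housing A.

Request:
{"fn": "send_rows", "kwargs": {
  "deltas": [
    [0.03,-0.06,0.02,-0.01,0.07,0,0.3],
    [0.06,-0.12,0.04,-0.02,0.15,0,0.3],
    [0.09,-0.18,0.06,-0.04,0.22,0,0.3],
    [0.12,-0.24,0.08,-0.05,0.3,0,0.3],
    [0.15,-0.3,0.1,-0.06,0.37,0,0.3],
    [0.18,-0.36,0.12,-0.07,0.45,0,0.3],
    [0.21,-0.42,0.12,-0.08,0.52,0,0.3],
    [0.24,-0.5,0.12,-0.1,0.6,0,0.3],
    [0.27,-0.55,0.12,-0.11,0.67,0,0.3],
    [0.28,-0.6,0.12,-0.12,0.75,0,0.3]
  ]
}}

```text
clock: 26.8
position: [0.4809, -0.0612, 0.3382]
ee_rot: [-3.128, -0.25, 0.01]
contact_force: [0.1, 0.1, 0.4]
opening: 0.0609
finger_force: 0.0
```

Request:
{"fn": "send_rows", "kwargs": {
  "deltas": [
    [0,-0.06,0,0,0,-0.1,0.3],
    [0,-0.12,0,0,0,-0.2,0.3],
    [0,-0.18,0,0,0,-0.3,0.3],
    [0,-0.24,0,0,0,-0.4,0.3],
    [0,-0.3,0,0,0,-0.5,0.3],
    [0,-0.36,0,0,0,-0.6,0.3],
    [0,-0.42,0,0,0,-0.7,0.3],
    [0,-0.48,0,0,0,-0.8,0.3],
    [0,-0.54,0,0,0,-0.9,0.3],
    [0,-0.6,0,0,0,-1,0.3]
  ]
}}

```text
clock: 27.63
position: [0.4804, -0.1331, 0.338]
ee_rot: [-3.092, 0.535, 0.006]
contact_force: [-0.6, -0.5, 0.0]
opening: 0.061
finger_force: 0.0
```

Request:
{"fn": "send_rows", "kwargs": {
  "deltas": [
    [0,-0.06,0,0,0,-0.1,0.3],
    [0,-0.12,0,0,0,-0.2,0.3],
    [0,-0.18,0,0,0,-0.3,0.3],
    [0,-0.24,0,0,0,-0.4,0.3],
    [0,-0.3,0,0,0,-0.5,0.3],
    [0,-0.36,0,0,0,-0.6,0.3],
    [0,-0.42,0,0,0,-0.7,0.3],
    [0,-0.48,0,0,0,-0.8,0.3],
    [0,-0.54,0,0,0,-0.9,0.3],
    [0,-0.6,0,0,0,-1,0.3]
  ]
}}

```text
clock: 28.47
position: [0.4804, -0.2051, 0.3379]
ee_rot: [-2.863, 1.283, 0.004]
contact_force: [0.1, -0.3, -0.7]
opening: 0.0608
finger_force: 0.0
```

Run:
```python
from plan import *
delta([.481,-.2055,.33],tgt(-1.59));print(sensors.state()['joints'].round(2))
```

```text
delta [ 0.005 -0.003 -0.066] [-0.01   0.002 -1.495] now [ 0.4804 -0.2051  0.3379] F [ 0.1 -0.3 -0.7] open 0.060838701997777606 0.0
[-0.09  0.27 -0.34 -0.01 -0.96  0.83]
```

Request:
{"fn": "send_rows", "kwargs": {
  "deltas": [
    [0,0,0,0,0,-0.1,0.3],
    [0,0,0,0,0,-0.2,0.3],
    [0,0,0,0,0,-0.3,0.3],
    [0,0,0,0,0,-0.4,0.3],
    [0,0,0,0,0,-0.5,0.3],
    [0,0,0,0,0,-0.6,0.3],
    [0,0,-0.02,0,0,-0.7,0.3],
    [0,0,-0.04,0,0,-0.8,0.3],
    [0,0,-0.06,-0.01,0,-0.9,0.3],
    [0,0,-0.07,-0.01,0,-1,0.3]
  ]
}}

```text
clock: 29.3
position: [0.4803, -0.2047, 0.3292]
ee_rot: [2.459, -1.953, 0.001]
contact_force: [-0.7, -0.5, 0.2]
opening: 0.061
finger_force: 0.0
```

Request:
{"fn": "send_rows", "kwargs": {
  "deltas": [
    [0,0,0,0,0,-0.1,0.3],
    [0,0,0,0,0,-0.2,0.3],
    [0,0,0,0,0,-0.3,0.3],
    [0,0,0,0,0,-0.4,0.3],
    [0,0,0,0,0,-0.5,0.3],
    [0,0,0,0,0,-0.5,0.3],
    [0,0,0,0,0,-0.5,0.3],
    [0,0,0,0,0,-0.5,0.3],
    [0,0,0,0,0,-0.5,0.3],
    [0,0,0,0,0,-0.5,0.3]
  ]
}}

```text
clock: 30.13
position: [0.4805, -0.2047, 0.331]
ee_rot: [2.201, -2.242, 0.005]
contact_force: [-0.2, 0.2, -0.2]
opening: 0.0607
finger_force: 0.0
```

Run:
```python
from plan import *
from fit2 import *
c=cams.calibration('wrist');grab('wrist','w8.png')
for r in spotter.silhouettes('wrist','housing_1')[:3]:
    print(r['confidence'],r['box'])
    if r['box'][0]>200: print(mfit(c,r['mask'],[.481,-.2055,3.11]))
    v,u=np.nonzero(r['mask']); print(cv2.minAreaRect(np.c_[u,v].astype(np.float32)))
b=sil(c,[.481,-.2055,3.11]);v,u=np.nonzero(b>.5);print('pred',u.min(),v.min(),u.max(),v.max())
delta([.481,-.2055,.201],tgt(-1.59))
```

```text
0.69 [261.0, 165.1, 290.2, 221.4]
(array([ 0.4815, -0.2058,  3.1232]), np.float64(0.17))
((274.5, 191.5), (57.0, 27.0), 90.0)
pred 260 163 290 223
delta [ 0.005 -0.007 -1.084] [ 0.005  0.005 -0.001] now [ 0.4804 -0.2046  0.3311] F [-0.3 -0.7  0.1] open 0.06093131407345299 0.0
```

Fit agrees with the prediction. Descend and grip.

Request:
{"fn": "send_rows", "kwargs": {
  "deltas": [
    [0,-0.01,-0.12,0,0,0,0.3],
    [0.01,-0.01,-0.24,0,0,0,0.3],
    [0.01,-0.01,-0.36,0,0,0,0.3],
    [0.01,-0.01,-0.48,0,0,0,0.3],
    [0.01,-0.01,-0.6,0,0,0,0.3],
    [0.01,-0.01,-0.7,0,0,0,0.3],
    [0.01,-0.01,-0.8,0,0,0,0.3],
    [0.01,-0.01,-0.88,0,0,0,0.3],
    [0.01,-0.01,-0.95,0,0,0,0.3],
    [0.01,-0.01,-1,0,0,0,0.3]
  ]
}}

```text
clock: 31.07
position: [0.4816, -0.2058, 0.2103]
ee_rot: [2.2, -2.242, 0.004]
contact_force: [0.1, 0.4, -0.4]
opening: 0.0611
finger_force: 0.0
```

Request:
{"fn": "send_rows", "kwargs": {
  "deltas": [
    [0,0,-0.05,0,0,0,0.3],
    [0,0,-0.08,0,0,0,0.4],
    [0,0,-0.08,0,0,0,0.5],
    [0,0,-0.08,0,0,0,0.6],
    [0,0,-0.08,0,0,0,0.7],
    [0,0,-0.08,0,0,0,0.8],
    [0,0,-0.08,0,0,0,0.8],
    [0,0,-0.08,0,0,0,0.8],
    [0,0,-0.08,0,0,0,0.8],
    [0,0,-0.08,0,0,0,0.8]
  ]
}}

```text
clock: 31.9
position: [0.4817, -0.2058, 0.2019]
ee_rot: [-2.2, 2.242, -0.006]
contact_force: [-0.6, 1.5, 3.5]
opening: 0.0257
finger_force: 30.0
```

Request:
{"fn": "send_rows", "kwargs": {
  "deltas": [
    [0,0,0.1,0,0,0,0.8],
    [0,0,0.2,0,0,0.1,0.8],
    [0,0.05,0.3,0,0,0.2,0.8],
    [0,0.1,0.4,0,0,0.3,0.8],
    [0,0.15,0.5,0,0,0.4,0.8],
    [0,0.2,0.6,0,0,0.5,0.8],
    [0,0.25,0.7,0,0,0.6,0.8],
    [0,0.3,0.8,0,0,0.7,0.8],
    [0,0.35,0.9,0,0,0.85,0.8],
    [0,0.4,1,0,0,1,0.8]
  ]
}}

```text
clock: 32.73
position: [0.4814, -0.1575, 0.3219]
ee_rot: [-2.689, 1.623, -0.004]
contact_force: [-1.0, -0.3, -0.4]
opening: 0.0258
finger_force: 30.0
```

Request:
{"fn": "send_rows", "kwargs": {
  "deltas": [
    [0,0.03,0.03,0,0,0.1,0.8],
    [0,0.06,0.06,0,0,0.2,0.8],
    [0,0.1,0.1,0,0,0.3,0.8],
    [0,0.14,0.14,0,0,0.4,0.8],
    [0,0.18,0.18,0,0,0.5,0.8],
    [0,0.22,0.22,0,0,0.6,0.8],
    [0,0.25,0.25,0,0,0.7,0.8],
    [0,0.3,0.25,0,0,0.8,0.8],
    [0,0.35,0.25,0,0,0.9,0.8],
    [0,0.4,0.25,0,0,1,0.8]
  ]
}}

```text
clock: 33.57
position: [0.4814, -0.1096, 0.3514]
ee_rot: [-3.005, 0.909, -0.004]
contact_force: [-0.6, 0.2, -0.8]
opening: 0.026
finger_force: 30.0
```

Request:
{"fn": "send_rows", "kwargs": {
  "deltas": [
    [0,0,0,0,0,0.1,0.8],
    [0,0,0,0,0,0.2,0.8],
    [0,0,0,0,0,0.3,0.8],
    [0,0,0,0,0,0.4,0.8],
    [0,0,0,0,0,0.5,0.8],
    [0,0,0,0,0,0.6,0.8],
    [0,0,0,0,0,0.7,0.8],
    [0,0,0,0,0,0.8,0.8],
    [0,0,0,0,0,0.9,0.8],
    [0,0,0,0,0,1,0.8]
  ]
}}

```text
clock: 34.4
position: [0.4814, -0.1098, 0.3513]
ee_rot: [-3.136, 0.137, -0.003]
contact_force: [0.1, -0.3, -0.3]
opening: 0.0258
finger_force: 30.0
```

Run:
```python
from plan import *
delta(at(125,0,80),RT);print(sensors.state()['joints'].round(2))
```

```text
delta [-0.207  1.022 -0.344] [ 0.023 -0.758  0.492] now [ 0.4814 -0.1098  0.3513] F [ 0.1 -0.3 -0.3] open 0.025816435238042564 30.000381991267204
[ 0.1   0.21 -0.39 -0.   -0.97  1.38]
```

Request:
{"fn": "send_rows", "kwargs": {
  "deltas": [
    [-0.02,0.1,0,0,-0.07,0.05,0.8],
    [-0.04,0.2,0,0,-0.15,0.1,0.8],
    [-0.06,0.3,0,0.01,-0.22,0.15,0.8],
    [-0.08,0.4,0,0.01,-0.3,0.2,0.8],
    [-0.1,0.5,-0.05,0.01,-0.38,0.25,0.8],
    [-0.12,0.6,-0.1,0.01,-0.45,0.3,0.8],
    [-0.14,0.7,-0.15,0.02,-0.53,0.35,0.8],
    [-0.17,0.8,-0.2,0.02,-0.6,0.4,0.8],
    [-0.19,0.9,-0.27,0.02,-0.68,0.45,0.8],
    [-0.21,1,-0.34,0.02,-0.76,0.49,0.8]
  ]
}}

```text
clock: 35.23
position: [0.4564, 0.011, 0.3108]
ee_rot: [-3.044, -0.244, -0.592]
contact_force: [0.0, -1.3, -0.7]
opening: 0.0261
finger_force: 30.0
```

Run:
```python
from plan import *
delta(at(121,0,42),RT);s=sensors.state();print(s['joints'].round(2),(C.inv().apply(s['position']-O)*1e3-[0,0,164]).round(1))
```

```text
delta [ 0.088  0.029 -0.313] [-0.002  0.009  0.004] now [0.4564 0.011  0.3108] F [ 0.  -1.3 -0.7] open 0.026060625308493034 29.995826678350568
[ 0.39  0.13 -0.73  0.26 -0.34  1.1 ] [124.8  -1.7  81. ]
```

Request:
{"fn": "send_rows", "kwargs": {
  "deltas": [
    [0.01,0.02,-0.04,0,0.01,0,0.8],
    [0.02,0.03,-0.08,0,0.01,0,0.8],
    [0.03,0.03,-0.12,0,0.01,0,0.8],
    [0.04,0.03,-0.16,0,0.01,0,0.8],
    [0.05,0.03,-0.2,0,0.01,0,0.8],
    [0.06,0.03,-0.24,0,0.01,0,0.8],
    [0.07,0.03,-0.28,0,0.01,0,0.8],
    [0.08,0.03,-0.3,0,0.01,0,0.8],
    [0.09,0.03,-0.31,0,0.01,0,0.8],
    [0.09,0.03,-0.31,0,0.01,0,0.8]
  ]
}}

```text
clock: 36.07
position: [0.4674, 0.0136, 0.2732]
ee_rot: [-3.048, -0.242, -0.58]
contact_force: [0.7, -0.5, 0.6]
opening: 0.0257
finger_force: 30.0
```

Run:
```python
from plan import *
delta(at(121,0,38.5),RT);s=sensors.state();print(s['joints'].round(2),(C.inv().apply(s['position']-O)*1e3-[0,0,164]).round(1))
```

```text
delta [ 0.006  0.009 -0.027] [ 0.002 -0.008  0.007] now [0.4674 0.0136 0.2732] F [ 0.7 -0.5  0.6] open 0.02574883712468121 29.99969598837197
[ 0.37  0.21 -0.79  0.38 -0.21  1.  ] [121.4  -1.   41.9]
```

Request:
{"fn": "send_rows", "kwargs": {
  "deltas": [
    [0,0.01,-0.01,0,-0.01,0,0.8],
    [0.01,0.01,-0.02,0,-0.01,0,0.8],
    [0.01,0.01,-0.03,0,-0.01,0,0.8],
    [0.01,0.01,-0.03,0,-0.01,0,0.8],
    [0.01,0.01,-0.03,0,-0.01,0,0.8],
    [0.01,0.01,-0.03,0,-0.01,0,0.8],
    [0.01,0.01,-0.03,0,-0.01,0,0.8],
    [0.01,0.01,-0.03,0,-0.01,0,0.7],
    [0.01,0.01,-0.03,0,-0.01,0,0.6],
    [0.01,0.01,-0.03,0,-0.01,0,0.5]
  ]
}}

```text
clock: 36.9
position: [0.4685, 0.015, 0.2701]
ee_rot: [-3.046, -0.243, -0.589]
contact_force: [-0.4, 0.6, -1.0]
opening: 0.0328
finger_force: 0.0
```

Request:
{"fn": "send_rows", "kwargs": {
  "deltas": [
    [0,0,0,0,0,0,0.4],
    [0,0,0,0,0,0,0.3],
    [0,0,0,0,0,0,0.3],
    [0,0,0,0,0,0,0.3],
    [0,0,0,0,0,0,0.3],
    [-0.03,0,0.08,0,0,0,0.3],
    [-0.06,-0.01,0.16,0,0,0,0.3],
    [-0.1,-0.02,0.25,0,0,0,0.3],
    [-0.14,-0.02,0.35,0,0,0,0.3],
    [-0.18,-0.03,0.46,0,0,0,0.3]
  ]
}}

```text
clock: 37.73
position: [0.4465, 0.0114, 0.3254]
ee_rot: [-3.047, -0.242, -0.587]
contact_force: [0.1, -0.2, 0.7]
opening: 0.0606
finger_force: 0.0
```

Request:
{"fn": "send_rows", "kwargs": {
  "deltas": [
    [0.03,-0.1,0.1,-0.01,0.07,0,0.3],
    [0.06,-0.2,0.2,-0.02,0.15,0,0.3],
    [0.09,-0.3,0.3,-0.04,0.22,0,0.3],
    [0.12,-0.4,0.4,-0.05,0.3,0,0.3],
    [0.15,-0.5,0.5,-0.06,0.37,0,0.3],
    [0.15,-0.6,0.6,-0.07,0.45,0,0.3],
    [0.15,-0.7,0.6,-0.08,0.52,0,0.3],
    [0.15,-0.8,0.6,-0.1,0.6,0,0.3],
    [0.15,-0.9,0.6,-0.11,0.67,0,0.3],
    [0.15,-1,0.6,-0.12,0.75,0,0.3]
  ]
}}

```text
clock: 38.57
position: [0.4646, -0.1092, 0.3972]
ee_rot: [3.131, 0.249, 0.0]
contact_force: [-0.2, -0.6, 0.4]
opening: 0.0607
finger_force: 0.0
```

```bash
cat > chk.py <<'E'
from plan import *
from fit import PARTS
for n in('side','top','wrist'):
    c=cams.calibration(n);grab(n,f'f_{n}.png')
    for r in spotter.silhouettes(n,'housing_1'): print(n,round(r['confidence'],2),[round(x) for x in r['box']])
    # loaded models: housing x -> chute -y, y -> uphill ; predicted boxes
    for x0 in(27,80):
        W=np.vstack([O+C.apply(np.c_[b[:,1]+x0/1e3,-b[:,0],b[:,2]]) for b in PARTS]);q=proj(c,W);print('  pred',x0,q.min(0).round(),q.max(0).round())
    if n!='wrist':
        for k in('selector','calculator','screwdriver','tweezers'):print(n,k,[(round(r['confidence'],2),[int(x) for x in r['box']]) for r in spotter.silhouettes(n,k)][:1])
s=sensors.state();print(s['clock'],s['position'])
E
python3 chk.py
```

```text
side 0.94 [230, 237, 260, 261]
side 0.85 [246, 223, 269, 248]
  pred 27 [230. 236.] [259. 266.]
  pred 80 [247. 221.] [274. 251.]
side selector [(0.65, [222, 213, 238, 225])]
side calculator [(0.68, [374, 262, 434, 310])]
side screwdriver [(0.62, [221, 176, 231, 194])]
side tweezers [(0.44, [173, 201, 181, 203])]
  pred 27 [305. 250.] [320. 278.]
  pred 80 [302. 229.] [318. 256.]
top selector []
top calculator [(0.72, [378, 134, 426, 168])]
top screwdriver [(0.89, [141, 187, 187, 238])]
top tweezers []
wrist 0.7 [140, 161, 182, 218]
wrist 0.59 [122, 110, 176, 179]
  pred 27 [135. 153.] [185. 219.]
  pred 80 [117. 105.] [175. 176.]
39.2667 [ 0.46479905 -0.10846105  0.39719684]
```

Run:
```python
from plan import *
for n in('side','top'):
    a=cv2.imread(f'pics/{n}0.png').astype(int);b=cv2.imread(f'pics/f_{n}.png').astype(int)
    for k,(u0,v0,u1,v1) in dict(side=dict(knob=(221,210,240,230),calc=(374,258,436,312),scr=(215,158,240,196),twz=(166,195,190,212)),top=dict(knob=(247,243,268,264),calc=(376,132,428,170),scr=(140,186,190,238),twz=(148,275,200,293)))[n].items():
        A=a[v0:v1,u0:u1].max(2)<90;B=b[v0:v1,u0:u1].max(2)<90
        print(n,k,'mean diff',np.abs(a-b)[v0:v1,u0:u1].mean().round(1),'dark px',A.sum(),B.sum(),'xor',(A^B).sum())
c=cams.calibration('wrist');im=cv2.imread('pics/f_wrist.png').max(2)
# extents of dark cap tops along chute centreline (wrist view), at cap-top height
for h in(.045,.02):
    xs=np.arange(-5,140,3);uv=proj(c,np.array([O+C.apply([x/1e3,0,h]) for x in xs])).round().astype(int)
    print(h,[(int(x),int(im[v,u])) for x,(u,v) in zip(xs,uv)])
```

```text
side knob mean diff 5.4 dark px 157 154 xor 3
side calc mean diff 9.2 dark px 1126 869 xor 257
side scr mean diff 20.4 dark px 0 88 xor 88
side twz mean diff 9.7 dark px 0 0 xor 0
top knob mean diff 52.8 dark px 227 150 xor 151
top calc mean diff 3.3 dark px 1144 1135 xor 37
top scr mean diff 2.5 dark px 12 11 xor 1
top twz mean diff 2.4 dark px 0 0 xor 0
0.045 [(-5, 140), (-2, 141), (1, 144), (4, 29), (7, 39), (10, 31), (13, 38), (16, 42), (19, 39), (22, 34), (25, 31), (28, 33), (31, 25), (34, 29), (37, 31), (40, 41), (43, 38), (46, 23), (49, 30), (52, 23), (55, 24), (58, 28), (61, 18), (64, 32), (67, 26), (70, 20), (73, 26), (76, 22), (79, 19), (82, 25), (85, 29), (88, 30), (91, 32), (94, 17), (97, 24), (100, 23), (103, 30), (106, 15), (109, 19), (112, 22), (115, 92), (118, 92), (121, 93), (124, 92), (127, 92), (130, 91), (133, 93), (136, 90), (139, 92)]
0.02 [(-5, 41), (-2, 35), (1, 36), (4, 29), (7, 37), (10, 37), (13, 37), (16, 31), (19, 41), (22, 35), (25, 28), (28, 24), (31, 33), (34, 37), (37, 28), (40, 30), (43, 30), (46, 25), (49, 29), (52, 30), (55, 33), (58, 25), (61, 20), (64, 23), (67, 22), (70, 22), (73, 29), (76, 22), (79, 26), (82, 27), (85, 14), (88, 21), (91, 27), (94, 9), (97, 23), (100, 25), (103, 19), (106, 17), (109, 30), (112, 113), (115, 106), (118, 108), (121, 107), (124, 111), (127, 110), (130, 106), (133, 111), (136, 108), (139, 107)]
```

```bash
python3 -c "
from cell import bot
print(bot.finish_job())"
```

```text
the job is handed in; nothing more can be done
None
```

Job handed in at about 39 s: the selector went to its counter-clockwise stop, then to the third click, and both housings lie in line at the bottom of the chute, caps up, open sides to the selector; the calculator, screwdriver and tweezers were not touched.

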